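Raise the press guard one notch and slide the roller under it

TASK

The guard of the staking press hangs one notch too low for the roller tube to pass. Lift the guard by its ledge until the pawl drops into the next notch up, only that one, and let it hang there by itself; then push the roller tube along its V-bed under the guard until it rests against the back stop. Leave the other things on the bench where they are.

Things in the scene. Friction and masses are not known exactly. Their poses are not given: they have to be found in the camera images.
- guard (a joint): Height of the guard over its starting notch, m. Clear panel in a steel frame, 204 mm wide, 165 high, sliding vertically between two posts; 0.5-0.8 kg; falls if let go between notches. 0 = lower notch (bottom edge 70 mm over the bench, blocks the tube); 0.032 = hanging in the next notch. The pawl drops in there once raised 36-40 mm, and into the one after (wrong, cannot be let down) at 68-72 mm.
- pawl (a joint): Swing of the spring pawl in rad, a brass L-shaped bar 60 mm long hanging on the guard's arm outside the right-hand (-y) post: 0 = fully in a notch, about 0.29 = riding out over a tooth.
- ledge_edge (a point): Middle of the front lower edge of the guard's lifting ledge: level steel plate 100 mm wide (along y), 5 thick, standing out 32 mm from the panel towards the robot, free below. Starts 160 mm over the bench, rises with the guard. x points away from the robot through the guard (the way the tube goes in), y left along the ledge, z up. Can be lifted from below by fingertips tilted forward.
- press_base (a point): The fixed press: point on the bench under the middle of the panel, midway between the posts (centres 230 mm apart; tie on top at 323 mm). x points away from the robot, along the V-bed, which runs from 220 mm in front of this point to 52 mm behind; its sloping sides end 56 mm over the bench, 26 mm either side. Column, head and parked long lever stand behind the posts.
- stop_face (a point): Middle of the front face of the back stop, a dark steel plate 70 mm wide across the V-bed, 60 mm behind the panel and 65 mm above the bench, at the height of the tube's axis. x points away from the robot.
- tube_center (a point): Centre of the loose roller tube: steel, 50 mm diameter, 150 mm long over all, 0.4 to 0.6 kg, closed at both ends by flat white inserts of 38 mm diameter. It lies in the V-bed with its x axis along the bed, axis 65 mm and top 90 mm above the bench, its far end still in front of the guard; it slides easily (1 to 3 N).
- tube_rear (a point): Centre of the tube's end face nearest the robot (75 mm from its centre), 65 mm above the bench: the face to push on. When home it is 90 mm in front of the panel.
- tube_front (a point): Centre of the tube's far end face; when home it touches the back stop at point stop_face.
- insert_a: Bystander: white bearing insert, flange 64 mm diameter, 34 mm high; origin at the middle of its underside.
- insert_b: Bystander: the same as insert_a.
- spacer: Bystander: brass spacer ring 70 mm diameter, 18 mm high; origin at the middle of its underside.
- grommet: Bystander: black rubber grommet 64 mm diameter, 22 mm high; origin at the middle of its underside.
- hammer: Bystander: hammer 280 mm long lying on the bench far to the left.
- wrench: Bystander: wrench 200 mm long lying on the bench to the right.
- grease: Bystander: upright can 80 mm diameter, 110 mm high, to the left; origin at the middle of its underside.
- tube: The same roller tube: its origin lies on its surface, 25 mm from its axis half-way along (it turns as the tube rolls); use the points above instead.
There are look-alikes about, which are no part of the job. What is shaped like the tube but pink is not meant.

How it is judged:
By the outcome, as a careful person would: the job done as asked, in the order asked, and still so for the second after the job is handed in, with the robot touching nothing.
It also fails if it takes over 48 s, if anything falls off the work surface, if the arm or the gripper's body presses on something with over 40 N, if the wrist force passes 120 N, or if a joint passes its speed limit or range.

ROBOT

A 7-joint arm with a two-finger parallel gripper is mounted at the origin on the work surface. World frame = base frame: x ahead of the robot, y to its left, z up, the work surface at z = 0. Lengths are in m, angles in rad, forces in N, time in s.
With the tool pointing down it reaches from about 0.35 to 0.775 m from the base axis. Payload 3.1 kg.
Tool frame: the origin (TCP) lies on the centre line of the jaws, within the pads' length; the fingertips stand 11 mm ahead of it and the grasp point (between the pads) lies 8 mm behind it; z points along the fingers, x is the direction in which the jaws open and shut, and the axes are right-handed (so a half turn about z gives the same grasp; the last joint's range is limited). The gripper opens to 85 mm and grips with 20 to 120 N. Pads are 22 mm wide; open, the fingers measure 114 mm over their backs; the gripper's body (76 mm by 85 mm) begins 54 mm behind the grasp point. The pads swing forward as they close: fully open they stand 13 mm farther back than shut.
Start: joints at [-1.38, 0.311, 0.014, 1.512, -0.004, 1.319, -0.027], TCP at [0.127, 0.535, 0.242] pointing down, gripper open.
Joint ranges: [-2.7, 2.7], [-0.3, 1.91], [-1.27, 1.3], [0.12, 2.57], [-1.44, 4.58], [0.2, 2.03], [-3.05, 3.05]. Speed limits (rad/s): [2.79, 2.79, 3.14, 3.14, 3.14, 3.14, 3.14].

INTERFACE

Orientations are given as a unit quaternion [x, y, z, w].
In Python, from rig import manip, eyes, ticket gives the robot as it stands.
- The arm moves only by the tool apply_moves, never from a script. Its argument "series" is a list of rows, each a list of 3 entries, a list of its own where there are three numbers: the turn, a rotation vector about the tool's x, y, z in rad, then the shift along the tool's x, y, z in m, then the opening, from 0 (shut) to 1 (fully open). In form: [[[rx, ry, rz], [dx, dy, dz], gripper], ...]. A call has 1 to 12 rows; each row shifts and turns the pose as measured when the row begins, along the tool's axes as they then stand; what a row does not reach is not made up. A row lasts 1/10 s, in which the tool goes at most 50 mm and 8.59 degrees, less where a joint would pass 70% of its speed; a pose out of reach is approached as far as the arm can. A call with a gripper value outside its range is refused whole. The fingers move at their own pace and stop on an object; "squeeze" is the grip in N (left out, the last holds). Time passes only in rows, so rows that do not move let the fingers close. It gives the time, the measured TCP pose, the force and the opening at its end, in the units of the state.
- manip.get_obs(): the state, without advancing time (a new reading comes with each control period).
- eyes.capture(name): name is "side" or "top"; returns a dict with "pixels" (420x560x3 uint8, blue, green, red), "range_z" (420x560 float32, m along the optical axis (not along the pixel's ray), 0 where there is no reading), "K" (3x3 intrinsics, pixels), "k1" (the pictures are not rectified: a ray, as slopes to the right and down, at radius r is drawn at 1 + k1 r^2 times it, then the intrinsics apply), "origin" and "orientation" of the camera in the world. Camera axes: x right, y down, z forward; pixel columns grow to the right and rows downward; lengths in m; the calibration is good to about 2 mm. A picture is of the moment at which its call begins.
- ticket.job_done(): hands the job in, once; it reports no verdict.
The state is a dict: "clock": time; "joint_pos": joint angles; "qvel": joint speeds; "tau": joint torques, N m; "eef_pos": TCP position; "eef_rot": TCP orientation; "force": force on the tool from outside, world axes, zero at the start; "wrist_torque": the same for the moment, N m; "gripper_width": finger opening in m.
Only numpy, scipy, OpenCV 4.12 (cv2) and the standard library are available. Lean on these libraries where they do the work, as an engineer would, in place of code of your own. Each camera call takes 0.05 s, during which the arm holds its last target.

## Working session

There is one attempt and no reset: what is moved stays moved. The work goes in short steps, Python scripts to look and compute and a tool call to move; the robot and the scene stay as the last step left them, time stands still between calls to the robot, and variables do not carry over. Pictures are saved under pics/ and viewed, and the job is handed in when it is done.

Besides the shell and the picture viewer there is one more tool, called after ">>>" as name(argument=value, ...) on one line, values as JSON. apply_moves: Moves the arm, as the interface text tells. Its arguments: {"type":"object","properties":{"series":{"type":"array"},"squeeze":{"type":"number"}},"required":["series"]}

```bash
mkdir -p pics; ls
python3 - <<'E'
from rig import manip, eyes
import cv2,numpy as np
o=manip.get_obs(); print(o)
for n in("side","top"):
    c=eyes.capture(n); cv2.imwrite(f"pics/{n}0.png",c["pixels"]); np.savez(f"{n}0.npz",**c)
    print(n,c["K"],c["k1"],c["origin"],c["orientation"])
E
```

```text
pics
{'clock': 0.0, 'joint_pos': array([-1.37972398,  0.31174589,  0.01398968,  1.51305428, -0.00439575,
        1.31920521, -0.0271814 ]), 'qvel': array([-1.09825491e-03,  4.89725410e-04,  1.78819088e-03,  1.45678507e-04,
        7.35228235e-05, -5.13725531e-04, -6.24224967e-04]), 'tau': array([-3.73488301e-04, -3.79902256e+01,  1.45940571e-01, -2.30592138e+01,
        1.23185845e-02,  1.34882520e-02, -1.24241370e-05]), 'eef_pos': array([0.12669697, 0.53448383, 0.24121107]), 'eef_rot': array([ 7.84403672e-01,  6.20249515e-01, -9.02154167e-04,  7.77596478e-04]), 'force': array([ 0.00621554,  0.58396824, -0.20855097]), 'wrist_torque': array([ 0.03038528, -0.0069528 , -0.05558849]), 'gripper_width': 0.0855788618213796}
side [[452.13688522   0.         275.89963621]
 [  0.         452.13688522 212.01564552]
 [  0.           0.           1.        ]] 0.009611204629377616 [-0.12991112 -0.70057278  0.87698882] [ 0.82946831 -0.33725233  0.16113492 -0.41506473]
top [[471.60892856   0.         278.21576823]
 [  0.         471.60892856 206.09568098]
 [  0.           0.           1.        ]] -0.0021860921683159334 [0.39629335 0.00880721 1.66917977] [-0.70367082  0.7093623  -0.02240348  0.0339203 ]
```

View pics/side0.png

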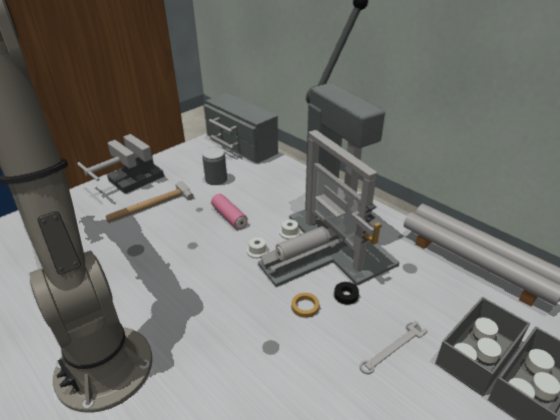

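View pics/top0.png

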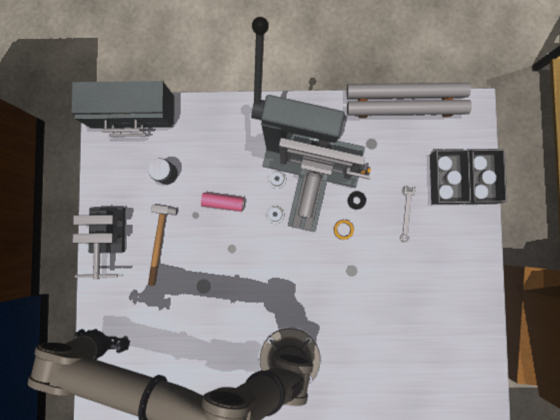

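The side view shows the press at about (340,200) with the tube at (300,245). In the top view the V-bed is at (310,200) and the tie at (322,150). Next I'll zoom in.

```bash
cat > h.py <<'E'
import numpy as np,cv2
from scipy.spatial.transform import Rotation as R
def load(n): return dict(np.load(n))
def rays(c,uv):
    uv=np.atleast_2d(np.float64(uv)); K=c["K"]
    d=(uv-[K[0,2],K[1,2]])/[K[0,0],K[1,1]]
    s=d.copy()
    for _ in range(10): s=d/(1+float(c["k1"])*(s**2).sum(1,keepdims=True))
    return np.c_[s,np.ones(len(s))]
def world(c,uv,z=None):
    """pixel -> world by depth"""
    uv=np.atleast_2d(uv); r=rays(c,uv)
    if z is None: z=c["range_z"][uv[:,1].astype(int),uv[:,0].astype(int)]
    return R.from_quat(c["orientation"]).apply(r*np.asarray(z)[:,None])+c["origin"]
def plane(c,uv,h):
    r=R.from_quat(c["orientation"]).apply(rays(c,uv)); t=(h-c["origin"][2])/r[:,2]
    return c["origin"]+r*t[:,None]
def proj(c,P):
    p=R.from_quat(c["orientation"]).inv().apply(np.atleast_2d(P)-c["origin"]); s=p[:,:2]/p[:,2:]
    s=s*(1+float(c["k1"])*(s**2).sum(1,keepdims=True)); return s*[c["K"][0,0],c["K"][1,1]]+[c["K"][0,2],c["K"][1,2]]
def cloud(c):
    v,u=np.mgrid[0:420,0:560]; uv=np.c_[u.ravel(),v.ravel()]
    return world(c,uv).reshape(420,560,3)
E
python3 - <<'E'
from h import *
for n,(x0,y0,w,h) in dict(side=(230,110,180,180),top=(240,90,150,150)).items():
    c=load(n+"0.npz"); im=c["pixels"][y0:y0+h,x0:x0+w]
    cv2.imwrite(f"pics/{n}0z.png",cv2.resize(im,None,fx=600/h,fy=600/h,interpolation=cv2.INTER_CUBIC))
c=load("top0.npz");W=cloud(c)
print(np.round(W[130:235:5,300:345:6,2],3))
print((c["range_z"]==0).mean())
E
```

```text
[[ 1.669e+00  4.130e-01  4.190e-01  4.190e-01  4.180e-01  4.180e-01
   4.130e-01 -4.000e-03]
 [ 3.410e-01  3.610e-01  3.740e-01  3.890e-01  4.100e-01  4.140e-01
   4.120e-01  1.000e-03]
 [ 1.800e-02  1.400e-02  2.000e-02  1.600e-02  3.450e-01  3.660e-01
   3.750e-01 -0.000e+00]
 [ 3.210e-01  3.250e-01  3.280e-01  2.400e-01  2.650e-01  1.500e-02
   2.300e-02  2.000e-02]
 [ 3.190e-01  3.230e-01  3.210e-01  3.290e-01  3.280e-01  3.230e-01
   1.900e-02  2.200e-02]
 [ 2.220e-01  2.330e-01  2.380e-01  3.150e-01  3.250e-01  3.220e-01
   3.260e-01  3.230e-01]
 [ 1.190e-01  1.640e-01  1.850e-01  1.970e-01  2.280e-01  2.310e-01
   2.370e-01  3.240e-01]
 [ 1.600e-02  1.610e-01  1.570e-01  1.700e-01  1.610e-01  1.740e-01
   1.710e-01  1.990e-01]
 [ 1.400e-02  5.100e-02  1.620e-01  1.620e-01  1.650e-01  1.630e-01
   8.900e-02  1.070e-01]
 [ 9.000e-03  5.700e-02  9.100e-02  8.500e-02  1.500e-02  1.200e-02
   2.000e-02  1.700e-02]
 [ 1.200e-02  7.200e-02  9.400e-02  8.000e-02  1.300e-02  1.400e-02
   2.100e-02  1.000e-02]
 [ 2.200e-02  8.100e-02  9.300e-02  7.700e-02  1.700e-02 -4.000e-03
  -5.000e
[... 175 characters left out ...]
3
   5.000e-03 -1.000e-03]
 [ 5.700e-02  8.900e-02  8.900e-02  2.500e-02  6.000e-03 -3.000e-03
  -6.000e-03 -1.000e-03]
 [ 7.300e-02  9.200e-02  8.800e-02  1.200e-02  1.669e+00  2.000e-03
  -2.000e-03  0.000e+00]
 [ 8.000e-02  8.600e-02  8.200e-02  1.800e-02  0.000e+00  6.000e-03
   5.000e-03  1.000e-03]
 [ 7.600e-02  8.600e-02  1.669e+00  1.000e-02  4.000e-03  0.000e+00
   3.000e-03  0.000e+00]
 [ 4.200e-02  3.300e-02  5.900e-02  2.000e-03  2.000e-03 -4.000e-03
   1.000e-03  1.900e-02]
 [ 2.000e-02  4.000e-02  1.600e-02 -0.000e+00  3.000e-03 -2.000e-03
   2.000e-02  1.000e-03]
 [ 2.000e-03 -3.000e-03  1.200e-02 -3.000e-03  7.000e-03  5.000e-03
   2.100e-02 -4.000e-03]]
0.0038818027210884352
```

View pics/side0z.png

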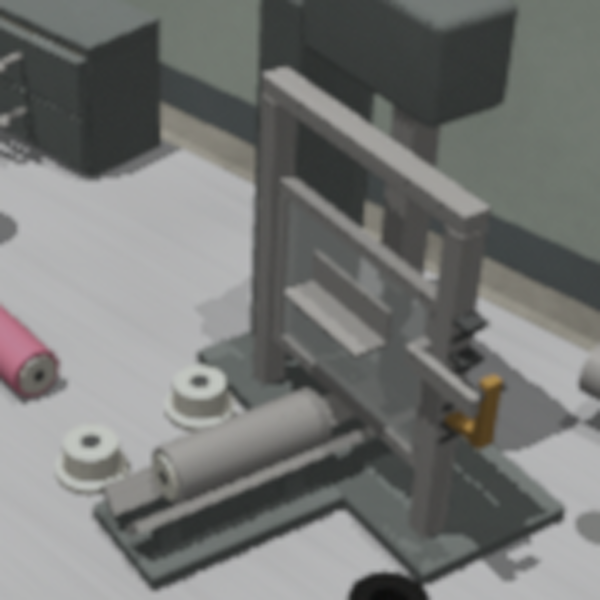

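View pics/top0z.png

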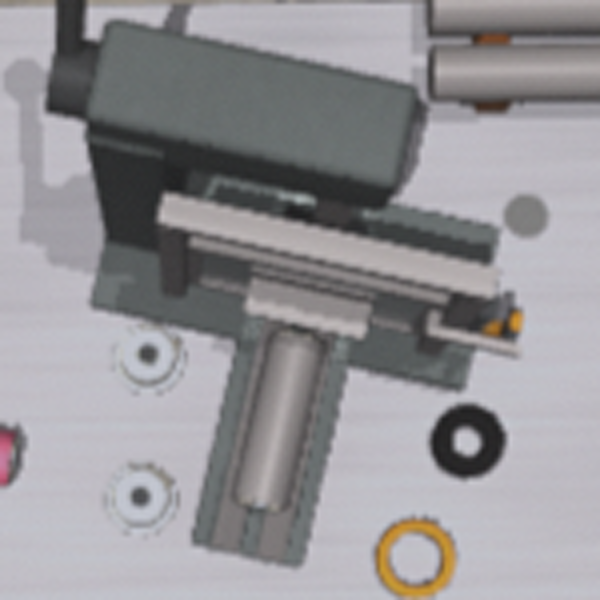

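The zooms show the ledge in front of the panel, the tube in the bed (a short stretch of bed free at its near end), and the brass pawl on the right. Now measuring the frame.

Run:
```python
from h import *
c=load("top0.npz");W=cloud(c)
roi=np.zeros((420,560),bool); roi[125:190,270:380]=1
roi2=np.zeros((420,560),bool); roi2[150:240,280:350]=1
def fit(m,h,name):
    m=m.astype(np.uint8); n,l,s,_=cv2.connectedComponentsWithStats(m); k=1+s[1:,4].argmax()
    v,u=np.nonzero(l==k); P=plane(c,np.c_[u,v],h)[:,:2]
    r=cv2.minAreaRect(P.astype(np.float32)*1000); b=cv2.boxPoints(r)
    q=P-P.mean(0); w,V=np.linalg.eigh(q.T@q)
    print(name,len(P),"mean",P.mean(0).round(4),"rect",r,"longaxis deg",np.degrees(np.arctan2(V[1,1],V[0,1])),W[v,u,2].mean()); return P
z=W[...,2]
fit(roi&(z>.305)&(z<.34),.323,"tie")
fit(roi2&(z>.15)&(z<.178),.165,"ledge")
fit(roi2&(z>.08)&(z<.1),.088,"tube")
s=load("side0.npz");S=cloud(s)
# side tie
m=np.zeros((420,560),bool); m[125:200,300:385]=1; z=S[...,2]
mm=m&(z>.31)&(z<.34); v,u=np.nonzero(mm); P=S[v,u]; print(len(P),P.mean(0), np.median(P,0))
mm=np.zeros((420,560),bool); mm[220:265,270:335]=1; v,u=np.nonzero(mm&(z>.06)&(z<.1)); P=S[v,u];print("tube side",len(P),P.mean(0)); q=P[:,:2]-P[:,:2].mean(0); w,V=np.linalg.eigh(q.T@q); print(np.degrees(np.arctan2(V[1,1],V[0,1])))
# ledge top in side
mm=np.zeros((420,560),bool); mm[190:216,312:348]=1; v,u=np.nonzero(mm&(z>.155)&(z<.172)); P=S[v,u];print("ledge side",len(P),P.mean(0))
```

```text
tie 786 mean [ 0.6602 -0.096 ] rect ((660.1734008789062, -96.21566772460938), (249.012939453125, 27.083250045776367), 76.52863311767578) longaxis deg 76.4358131151697 0.3218280248486944
ledge 329 mean [ 0.6455 -0.0863] rect ((650.3185424804688, -65.09850311279297), (154.708251953125, 34.574188232421875), 74.80887603759766) longaxis deg 71.86926181812272 0.16511797255063754
tube 496 mean [ 0.5602 -0.0717] rect ((559.7105712890625, -72.1197280883789), (43.847984313964844, 149.27601623535156), 76.06100463867188) longaxis deg 166.9030617727237 0.08740777155771863
1090 [ 0.66566914 -0.09673576  0.32144475] [ 0.66147469 -0.10580845  0.32261073]
tube side 980 [ 0.55939419 -0.08181079  0.07954584]
170.7495742425519
ledge side 367 [ 0.64275453 -0.09296908  0.16378965]
```

Run:
```python
from h import *
c=load("top0.npz"); s=load("side0.npz")
a=np.radians(-13.5); f=np.array([np.cos(a),np.sin(a)]); l=np.array([-f[1],f[0]]); p0=np.array([.660,-.096])
rel=lambda P:np.round(np.c_[(P[:,:2]-p0)@f,(P[:,:2]-p0)@l]*1000,1)
t=lambda L:np.array(L)/4.+[240,90]-.4
print("ledge front z165 ", rel(plane(c,t([[247,310],[365,335]]),.165)))
print("ledge back?", rel(plane(c,t([[256,272],[371,297]]),.165)))
print("tube near end top z.09", rel(plane(c,t([[237,503],[263,508],[286,510]]),.08)))
print("tie corners",rel(plane(c,t([[160,197],[160,222],[497,268],[495,295]]),.323)))
print("bed near corners z.0", rel(plane(c,t([[195,545],[300,565]]),.012)))
u=lambda L:np.array(L)*.3+[230,110]-.3
print("side: ledge front corners top", rel(plane(s,u([[286,291],[360,354]]),.165)), "back",rel(plane(s,u([[312,281],[388,339]]),.165)))
print("side tube near end centre z65", rel(plane(s,u([[164,474]]),.065)))
print("side tie front-top corners", rel(plane(s,u([[264,78],[470,222],[486,208],[284,66]]),.323)))
```

```text
ledge front z165  [[-30.2  47.7]
 [-28.8 -49.1]]
ledge back? [[  1.6  47.6]
 [  2.4 -47. ]]
tube near end top z.09 [[-178.2   19.8]
 [-177.4   -2.5]
 [-174.6  -21.7]]
tie corners [[   9.9  126.7]
 [  -7.9  122.6]
 [  13.4 -121.5]
 [  -6.1 -124.3]]
bed near corners z.0 [[-218.1   46.6]
 [-214.4  -47. ]]
side: ledge front corners top [[-32.4  46. ]
 [-31.4 -53.3]] back [[ -6.1  46.6]
 [ -1.3 -49.2]]
side tube near end centre z65 [[-175.4    2.2]]
side tie front-top corners [[ -14.4  114.3]
 [ -12.7 -133.5]
 [   8.1 -125.5]
 [  10.6  123. ]]
```

Press frame: origin about (0.660,-0.096), forward yaw about -13.5°. The tube's near end is 176 mm in front of the panel and the ledge's front edge 31 mm in front. The tool axes already line up with the press (x = left, y = forward), so I'll move over.

>>> apply_moves(series=[[[0,0,0],[-0.02,0.02,0.0],0],[[0,0,0],[-0.032,0.034,0],0],[[0,0,0],[-0.032,0.034,0],0],[[0,0,0],[-0.032,0.034,0],0],[[0,0,0],[-0.032,0.034,0],0],[[0,0,0],[-0.032,0.034,0],0],[[0,0,0],[-0.032,0.034,0],0],[[0,0,0],[-0.032,0.034,0],0],[[0,0,0],[-0.032,0.034,0],0],[[0,0,0],[-0.032,0.034,0],0]])

```text
clock: 1.1
eef_pos: [0.3758, 0.1516, 0.2361]
eef_rot: [0.779, 0.628, -0.004, -0.001]
force: [1.3, 0.4, 0.1]
gripper_width: -0.0002
```

```bash
cat >> h.py <<'E'
A=np.radians(-13.5); F=np.array([np.cos(A),np.sin(A)]); L=np.array([-F[1],F[0]]); P0=np.array([.660,-.096])
def show():
    from rig import manip
    o=manip.get_obs(); p=o["eef_pos"]; Rm=R.from_quat(o["eef_rot"]).as_matrix(); d=p[:2]-P0
    B=np.array([[*F,0],[*L,0],[0,0,1]])
    print("t",round(float(o["clock"]),2),"q",o["joint_pos"].round(3),"\npress fwd/left/z mm",(np.r_[d@F,d@L,p[2]]*1000).round(1),"force f/l/z",(B@o["force"]).round(1),"w",round(float(o["gripper_width"]),4))
    print("tool axes (rows x,y,z) in f/l/z:\n",(B@Rm).T.round(3))
    tip=p+Rm[:,2]*.011; print("tip",(np.r_[(tip[:2]-P0)@F,(tip[:2]-P0)@L,tip[2]]*1000).round(1))
    import json; open("log.jsonl","a").write(json.dumps([list(o["joint_pos"]),list(p),list(o["eef_rot"])])+"\n")
    return o
E
python3 -c "from h import *; show()"
```

```text
t 1.1 q [-0.831  0.013  0.412  1.882 -0.005  1.255  0.94 ] 
press fwd/left/z mm [-334.1  174.4  236.1] force f/l/z [1.2 0.7 0.1] w -0.0002
tool axes (rows x,y,z) in f/l/z:
 [[-0.022  1.    -0.005]
 [ 1.     0.022 -0.006]
 [-0.006 -0.005 -1.   ]]
tip [-334.2  174.4  225.1]
```

>>> apply_moves(series=[[[0,0,0.02],[-0.034,0.034,0],0],[[0,0,0],[-0.034,0.034,0],0],[[0,0,0],[-0.034,0.034,0],0],[[0,0,0],[-0.034,0.034,0],0],[[0,0,0],[-0.034,0.01,0],0],[[0,0,0],[-0.008,0.0,0],0],[[-0.14,0,0],[0,0,0],0],[[-0.14,0,0],[0,0,0],0],[[-0.14,0,0],[0,0,0],0],[[-0.14,0,0],[0,0,0],0]])

```text
clock: 2.1
eef_pos: [0.4841, -0.073, 0.2324]
eef_rot: [0.756, 0.591, 0.167, 0.227]
force: [0.1, -3.2, -1.0]
gripper_width: 0.0003
```

```bash
python3 -c "from h import *; show()"
```

```text
t 2.1 q [-0.567 -0.205  0.503  2.206  0.477  0.614  0.958] 
press fwd/left/z mm [-176.4  -18.7  232.4] force f/l/z [ 0.8 -3.1 -1. ] w 0.0003
tool axes (rows x,y,z) in f/l/z:
 [[ 0.014  1.    -0.015]
 [ 0.841 -0.003  0.541]
 [ 0.54  -0.02  -0.841]]
tip [-170.5  -18.9  223.2]
```

```bash
cat > fk.py <<'E'
from h import *
import json
from scipy.optimize import least_squares
D=[([-1.37972398,.31174589,.01398968,1.51305428,-.00439575,1.31920521,-.0271814],[.12669697,.53448383,.24121107],[.784403672,.620249515,-.000902154,.000777596])]
D+=[tuple(json.loads(s)) for s in open("log.jsonl")]
def fk(q,p,s):
    ez=lambda a:R.from_rotvec([0,0,a]); ey=lambda a:R.from_rotvec([0,a,0])
    h,L1,e1,e2,L2,w,T=p[:7]
    T0=np.array([0,0,h]); r=ez(s[0]*q[0]+p[7])*ey(q[1])
    x=T0+r.apply([0,0,L1]); r=r*ez(s[1]*q[2])
    x=x+r.apply([e1,0,0]); r=r*ey(q[3]); x=x+r.apply([e2,0,L2]); r=r*ez(s[2]*q[4])*ey(q[5]); x=x+r.apply([w,0,T]); r=r*ez(s[3]*q[6]+p[8])
    return x,r
def res(p,s):
    o=[]
    for q,x,k in D:
        X,r=fk(q,p,s); o+=list(X-x)+list(.3*(r*R.from_quat(k).inv()).as_rotvec())
    return np.array(o+list(.01*(p[:7]-[.3,.3,0,0,.3,0,.2])))
def fit():
    import itertools
    best=None
    for s in itertools.product([1,-1],repeat=4):
        for y in (0,np.pi/2,np.pi,-np.pi/2):
          for y0 in (0,1.5,3,-1.5):
            S=least_squares(res,[.3,.3,0,0,.3,0,.2,y0,y],args=(s,))
            if best is None or S.cost<best[0].cost: best=(S,s)
    return best
if __name__=="__main__":
    S,s=fit(); print(S.cost,s,S.x.round(4)); print(res(S.x,s)[:-7].reshape(-1,6).round(4))
    json.dump([list(S.x),list(s)],open("fk.json","w"))
E
time python3 fk.py
```

```text
2.1500619583640067e-05 (-1, -1, -1, -1) [ 2.670e-01  4.555e-01  5.300e-03 -2.600e-03  4.214e-01  3.100e-03
  3.546e-01 -3.210e-02 -3.172e+00]
[[ 0.0006 -0.0001 -0.0002  0.      0.     -0.0005]
 [-0.0012  0.0025  0.0003  0.0001  0.     -0.0005]
 [ 0.0001  0.0003 -0.0001 -0.0047  0.0014 -0.002 ]]
real	0m49.323s
user	0m45.669s
sys	0m0.221s
```

The arm model fits well. Next, the reachable tilt at the ledge.

```bash
cat > ik.py <<'E'
from fk import *
p,s=json.load(open("fk.json")); p=np.array(p)
lo=np.array([-2.7,-.3,-1.27,.12,-1.44,.2,-3.05]); hi=np.array([2.7,1.91,1.3,2.57,4.58,2.03,3.05])
def target(fwd,lat,z,tilt,flip=0,tip=True):
    f=np.r_[F,0]; l=np.r_[L,0]; k=np.array([0,0,1.])
    zz=np.sin(tilt)*f-np.cos(tilt)*k; x=l*(-1 if flip else 1); y=np.cross(zz,x)
    pos=np.r_[P0+F*fwd+L*lat,z]-(zz*.011 if tip else 0)
    return pos,R.from_matrix(np.c_[x,y,zz])
def ik(pos,rot,seed):
    g=lambda q:np.r_[fk(q,p,s)[0]-pos,.3*(fk(q,p,s)[1]*rot.inv()).as_rotvec(),1e-4*(q-seed)]
    return least_squares(g,np.clip(seed,lo+.01,hi-.01),bounds=(lo+.03,hi-.03))
if __name__=="__main__":
    seeds=[np.array(D[-1][0])]+[np.random.default_rng(i).uniform(lo,hi) for i in range(12)]
    for t in (45,50,55,60,65,70,80,90):
      for flip in (0,1):
        pos,rot=target(-.012,0,.150,np.radians(t),flip)
        b=sorted([ik(pos,rot,x) for x in seeds],key=lambda S:np.linalg.norm(S.fun[:6])+.001*np.linalg.norm(S.x-seeds[0]))[0]
        print(t,flip,np.linalg.norm(b.fun[:6]).round(4),b.x.round(2))
E
python3 ik.py
```

```text
Traceback (most recent call last):
  File "ik.py", line 17, in <module>
    b=sorted([ik(pos,rot,x) for x in seeds],key=lambda S:np.linalg.norm(S.fun[:6])+.001*np.linalg.norm(S.x-seeds[0]))[0]
              ~~^^^^^^^^^^^
  File "ik.py", line 11, in ik
    return least_squares(g,np.clip(seed,lo+.01,hi-.01),bounds=(lo+.03,hi-.03))
ValueError: Initial guess is outside of provided bounds
```

```bash
sed -i 's/lo+.01,hi-.01/lo+.05,hi-.05/' ik.py; python3 ik.py
```

```text
45 0 0.0 [ 0.5   0.25 -0.51  2.16  1.67  0.23 -0.19]
45 1 0.0 [ 0.5   0.25 -0.51  2.16  1.67  0.23  2.95]
50 0 0.0 [ 0.46  0.25 -0.47  2.23  2.27  0.3  -0.8 ]
50 1 0.0 [ 0.06  0.23 -0.03  2.23  2.52  0.23  2.05]
55 0 0.0 [ 0.51  0.29 -0.54  2.3   2.53  0.46 -1.03]
55 1 0.0 [-0.1   0.26  0.14  2.3   2.83  0.38  1.7 ]
60 0 0.0 [ 0.42  0.33 -0.45  2.35  2.7   0.62 -1.22]
60 1 0.0 [-0.18  0.31  0.22  2.35  2.93  0.55  1.58]
65 0 0.0 [ 0.32  0.38 -0.34  2.4   2.81  0.79 -1.33]
65 1 0.0 [-0.28  0.38  0.33  2.4   2.98  0.74  1.48]
70 0 0.0 [ 0.25  0.45 -0.27  2.43  2.87  0.98 -1.41]
70 1 0.0 [-0.31  0.46  0.35  2.43  2.99  0.93  1.42]
80 0 0.0 [ 0.13  0.64 -0.14  2.46  2.94  1.36 -1.51]
80 1 0.0 [-0.46  0.71  0.5   2.46  2.94  1.28  1.23]
90 0 0.0 [ 0.01  0.85 -0.01  2.42  2.94  1.7  -1.62]
90 1 0.0 [-0.62  1.02  0.64  2.43  2.76  1.53  0.98]
```

>>> apply_moves(series=[[[0,0,0],[0.01,0.006,0.032],0],[[0,0,0],[0.008,0.006,0.032],0],[[0,0,0],[0,0.005,0.032],0],[[-0.1,0,0],[0,0,0],0],[[-0.1,0,0],[0,0,0],0],[[0,0,0],[0,0,0],0]])

```text
clock: 2.7
eef_pos: [0.5384, -0.0731, 0.1534]
eef_rot: [0.748, 0.583, 0.183, 0.259]
force: [-0.6, 0.6, 0.1]
gripper_width: -0.0001
```

```bash
python3 -c "from h import *; show()"
```

```text
t 2.7 q [-0.469  0.055  0.474  2.277  0.671  0.245  0.712] 
press fwd/left/z mm [-123.6   -6.1  153.4] force f/l/z [-0.7  0.4  0.1] w -0.0001
tool axes (rows x,y,z) in f/l/z:
 [[ 0.02   0.999 -0.027]
 [ 0.799  0.     0.601]
 [ 0.601 -0.034 -0.799]]
tip [-117.    -6.5  144.7]
```

Ordinary wrist branch tops out near 37-40° tilt because j6 hits its limit. I'll plan a j5 swing to the other branch for a flatter tool.

```bash
python3 fk.py
cat > plan.py <<'E'
from ik import *
from rig import manip
q0=manip.get_obs()["joint_pos"]
def plan(goal,N):
    prev=fk(q0,p,s)
    for k in range(1,N+1):
        q=q0+(goal-q0)*k/N; X,r=fk(q,p,s)
        ri=prev[1].inv(); print(k,"rot",(ri*r).as_rotvec().round(3),"shift",ri.apply(X-prev[0]).round(4),"press",np.r_[(X[:2]-P0)@F,(X[:2]-P0)@L,X[2]].round(3),"tz",r.as_matrix()[:,2].round(2),q.round(2))
        prev=(X,r)
if __name__=="__main__":
    best=None
    for flip in (0,):
     for fw,z,t in ((-.13,.20,60),(-.13,.2,55),(-.13,.2,50)):
      pos,rot=target(fw,0,z,np.radians(t),flip)
      for a in np.linspace(-.6,.6,9):
       sd=q0.copy(); sd[0]=-a*1; sd[2]=a; sd[4]=2.6; sd[6]=q0[6]-2; sd[5]=.5
       S=ik(pos,rot,sd)
       if np.linalg.norm(S.fun[:6])<.002: print(fw,z,t,"max dq",abs(S.x-q0).max().round(2),S.x.round(3))
E
python3 plan.py
```

```text
4.053333264396714e-05 (-1, -1, -1, -1) [ 2.5770e-01  4.6000e-01  1.5000e-03 -8.1000e-03  4.1740e-01 -1.9000e-03
  3.5680e-01 -3.0400e-02 -3.1693e+00]
[[-0.0002  0.0005  0.      0.      0.     -0.0008]
 [-0.002   0.0029 -0.0003  0.0001  0.     -0.0008]
 [-0.0001  0.0013  0.0012 -0.0043  0.0013 -0.0021]
 [ 0.0002 -0.0006 -0.0009 -0.0048  0.0015 -0.0025]]
-0.13 0.2 55 max dq 1.94 [ 0.603 -0.127 -0.607  2.505  2.578  0.236 -1.226]
-0.13 0.2 55 max dq 1.87 [ 0.478 -0.118 -0.491  2.505  2.517  0.247 -1.158]
-0.13 0.2 55 max dq 1.81 [ 0.339 -0.111 -0.361  2.505  2.462  0.258 -1.098]
-0.13 0.2 55 max dq 1.76 [ 0.193 -0.106 -0.224  2.506  2.415  0.27  -1.046]
-0.13 0.2 55 max dq 1.71 [ 0.044 -0.103 -0.084  2.506  2.374  0.282 -1.   ]
-0.13 0.2 55 max dq 1.67 [-0.104 -0.103  0.056  2.506  2.338  0.294 -0.959]
-0.13 0.2 55 max dq 1.63 [-0.251 -0.105  0.195  2.506  2.304  0.306 -0.92 ]
-0.13 0.2 55 max dq 1.6 [-0.396 -0.109  0.331  2.506  2.272  0.32  -0.883]
-0.13 0.2 55 max dq 1.57 [-0.537 -0.116  0.463  2.506  2.24   0.334 -0.846]
-0.13 0.2 50 max dq 1.07 [-0.414 -0.125  0.362  2.435  1.739  0.23  -0.335]
-0.13 0.2 50 max dq 1.07 [-0.414 -0.125  0.362  2.435  1.739  0.23  -0.335]
-0.13 0.2 50 max dq 1.07 [-0.414 -0.125  0.362  2.435  1.739  0.23  -0.335]
-0.13 0.2 50 max dq 1.07 [-0.414 -0.125  0.362  2.435  1.739  0.23  -0.335]
-0.13 0.2 50 max dq 1.07 [-0.414 -0.125  0.362  2.435  1.739  0.23  -0.335]
-0.13 0.2 50 max dq 1.07 [-0.414 -0.125  0.362  2.435  1.739  0.23  -0.335]
-0.13 0.2 50 max dq 1.07 [-0.414 -0.125  0.362  2.435  1.739  0.23  -0.335]
-0.13 0.2 50 max dq 1.07 [-0.414 -0.125  0.362  2.435  1.739  0.23  -0.335]
-0.13 0.2 50 max dq 1.06 [-0.564 -0.134  0.499  2.435  1.729  0.253 -0.32 ]
```

```bash
cat > p2.py <<'E'
from plan import *
for fw,z,t in ((-.09,.15,60),(-.09,.15,57),(-.1,.145,57)):
  pos,rot=target(fw,0,z,np.radians(t),0)
  sd=q0.copy(); sd[4]=2.6; sd[6]=q0[6]-2; sd[5]=.5
  S=ik(pos,rot,sd); print(fw,z,t,np.linalg.norm(S.fun[:6]).round(4),S.x.round(3))
plan(S.x,12)
E
python3 p2.py
```

```text
-0.09 0.15 60 0.0 [-0.387  0.185  0.387  2.534  2.882  0.607 -1.551]
-0.09 0.15 57 0.0 [-0.396  0.148  0.402  2.499  2.845  0.49  -1.495]
-0.1 0.145 57 0.0 [-0.405  0.146  0.402  2.525  2.842  0.515 -1.501]
1 rot [ 0.003 -0.052  0.002] shift [-0.0185 -0.0103  0.0037] press [-0.13  -0.025  0.144] tz [ 0.55 -0.24 -0.8 ] [-0.46  0.06  0.47  2.3   0.85  0.27  0.53]
2 rot [-0.009 -0.049  0.002] shift [-0.0174 -0.0062  0.0035] press [-0.134 -0.043  0.139] tz [ 0.55 -0.29 -0.79] [-0.46  0.07  0.46  2.32  1.03  0.29  0.34]
3 rot [-0.02  -0.043  0.002] shift [-0.0153 -0.0023  0.0032] press [-0.135 -0.059  0.137] tz [ 0.55 -0.33 -0.77] [-0.45  0.08  0.46  2.34  1.21  0.31  0.16]
4 rot [-0.03  -0.034  0.002] shift [-0.0122  0.0012  0.0028] press [-0.134 -0.071  0.138] tz [ 0.56 -0.37 -0.74] [-0.45  0.09  0.45  2.36  1.39  0.33 -0.03]
5 rot [-0.038 -0.023  0.003] shift [-0.0084  0.004   0.0023] press [-0.131 -0.08   0.14 ] tz [ 0.58 -0.4  -0.71] [-0.44  0.09  0.44  2.38  1.58  0.36 -0.21]
6 rot [-0.044 -0.01   0.003] shift [-0.0038  0.006   0.0016] press [-0.126 -0.084  0.144] tz [ 0.6  -0.41 -0
[... 287 characters left out ...]
2] tz [ 0.68 -0.4  -0.62] [-0.43  0.12  0.43  2.44  2.12  0.42 -0.76]
9 rot [-0.043  0.036  0.009] shift [ 0.0118  0.0058 -0.0007] press [-0.109 -0.065  0.154] tz [ 0.72 -0.37 -0.59] [-0.42  0.12  0.42  2.46  2.3   0.45 -0.95]
10 rot [-0.036  0.052  0.011] shift [ 0.017   0.0034 -0.0015] press [-0.106 -0.047  0.156] tz [ 0.76 -0.33 -0.57] [-0.42  0.13  0.41  2.48  2.48  0.47 -1.13]
11 rot [-0.025  0.065  0.015] shift [ 0.0217 -0.0001 -0.0023] press [-0.105 -0.026  0.155] tz [ 0.79 -0.27 -0.55] [-0.41  0.14  0.41  2.5   2.66  0.49 -1.32]
12 rot [-0.012  0.077  0.018] shift [ 0.0257 -0.0046 -0.0031] press [-0.109  0.     0.151] tz [ 0.82 -0.2  -0.54] [-0.41  0.15  0.4   2.53  2.84  0.51 -1.5 ]
```

>>> apply_moves(series=[[[0.003,-0.052,0.002],[-0.018,-0.01,0.004],0],[[-0.009,-0.049,0.002],[-0.017,-0.006,0.003],0],[[-0.02,-0.043,0.002],[-0.015,-0.002,0.003],0],[[-0.03,-0.034,0.002],[-0.012,0.001,0.003],0],[[-0.038,-0.023,0.003],[-0.008,0.004,0.002],0],[[-0.044,-0.01,0.003],[-0.004,0.006,0.002],0],[[0,0,0],[0,0,0],0]])

```text
clock: 3.4
eef_pos: [0.5188, -0.1454, 0.1449]
eef_rot: [0.745, 0.535, 0.144, 0.371]
force: [-0.1, 0.3, -0.9]
gripper_width: 0.0001
```

```bash
python3 -c "from h import *; show()"; python3 p2.py
```

```text
t 3.4 q [-0.617  0.11   0.618  2.408  1.75   0.368 -0.405] 
press fwd/left/z mm [-125.7  -81.   144.9] force f/l/z [-0.2  0.3 -0.9] w 0.0001
tool axes (rows x,y,z) in f/l/z:
 [[ 0.163  0.97  -0.182]
 [ 0.707  0.013  0.707]
 [ 0.688 -0.244 -0.684]]
tip [-118.2  -83.7  137.4]
-0.09 0.15 60 0.0 [-0.709  0.227  0.74   2.534  2.99   0.59  -1.698]
-0.09 0.15 57 0.0 [-0.726  0.184  0.759  2.499  2.963  0.473 -1.644]
-0.1 0.145 57 0.0 [-0.729  0.181  0.751  2.525  2.95   0.498 -1.637]
1 rot [-0.026 -0.001  0.003] shift [-0.0008  0.0047  0.0008] press [-0.126 -0.085  0.145] tz [ 0.62 -0.42 -0.66] [-0.63  0.12  0.63  2.42  1.85  0.38 -0.51]
2 rot [-0.026  0.003  0.003] shift [0.0007 0.0048 0.0006] press [-0.122 -0.084  0.147] tz [ 0.64 -0.42 -0.65] [-0.64  0.12  0.64  2.43  1.95  0.39 -0.61]
3 rot [-0.026  0.008  0.003] shift [0.0022 0.0047 0.0004] press [-0.118 -0.082  0.15 ] tz [ 0.66 -0.42 -0.63] [-0.64  0.13  0.65  2.44  2.05  0.4  -0.71]
4 rot [-0.025  0.012  0.004] shift [0.0037 0.0044 0.0002] press [-0.115 -0.078  0.153] tz [ 0.68 -0.41 -0.61] [-0.65  0.13  0.66  2.45  2.15  0.41 -0.82]
[... 553 characters left out ...]
.158] tz [ 0.76 -0.33 -0.56] [-0.69  0.16  0.71  2.49  2.55  0.45 -1.23]
9 rot [-0.013  0.033  0.007] shift [ 0.0107  0.0003 -0.0009] press [-0.104 -0.038  0.157] tz [ 0.78 -0.3  -0.55] [-0.7   0.16  0.72  2.5   2.65  0.47 -1.33]
10 rot [-0.009  0.036  0.008] shift [ 0.0118 -0.001  -0.001 ] press [-0.105 -0.026  0.156] tz [ 0.79 -0.27 -0.55] [-0.71  0.17  0.73  2.51  2.75  0.48 -1.43]
11 rot [-0.005  0.038  0.008] shift [ 0.0127 -0.0025 -0.0012] press [-0.106 -0.014  0.154] tz [ 0.81 -0.24 -0.54] [-0.72  0.17  0.74  2.52  2.85  0.49 -1.53]
12 rot [0.    0.041 0.009] shift [ 0.0135 -0.0041 -0.0014] press [-0.109 -0.     0.151] tz [ 0.82 -0.2  -0.54] [-0.73  0.18  0.75  2.53  2.95  0.5  -1.64]
```

Following exactly as modelled. Continuing.

>>> apply_moves(series=[[[-0.052,0.002,0.006],[0,0.0095,0.0014],0],[[-0.051,0.02,0.007],[0.006,0.009,0.0006],0],[[-0.046,0.038,0.009],[0.012,0.007,0],0],[[-0.035,0.054,0.011],[0.0175,0.004,-0.001],0],[[-0.022,0.069,0.015],[0.0225,-0.001,-0.002],0],[[-0.005,0.079,0.017],[0.026,-0.006,-0.0025],0],[[0,0,0],[0,0,0],0]])

```text
clock: 4.1
eef_pos: [0.5622, -0.069, 0.1598]
eef_rot: [0.688, 0.541, 0.308, 0.373]
force: [-0.1, -0.7, -0.7]
gripper_width: -0.0003
```

```bash
python3 -c "from h import *; show()"
```

```text
t 4.1 q [-0.39   0.157  0.379  2.51   2.815  0.527 -1.482] 
press fwd/left/z mm [-101.4    3.4  159.8] force f/l/z [ 0.1 -0.7 -0.7] w -0.0003
tool axes (rows x,y,z) in f/l/z:
 [[-0.009  1.     0.02 ]
 [ 0.533 -0.012  0.846]
 [ 0.846  0.018 -0.532]]
tip [-92.1   3.6 153.9]
```

>>> apply_moves(series=[[[0,0,0],[-0.003,0,0.025],0],[[0,0,0],[0,0,0.022],0],[[-0.07,0,0],[0,0,0],0],[[-0.07,0,0],[0,0,0],0],[[0,0,0],[0,0,0],0]])

```text
clock: 4.6
eef_pos: [0.6065, -0.0915, 0.1428]
eef_rot: [0.658, 0.512, 0.339, 0.436]
force: [-0.2, 0.7, -0.6]
gripper_width: 0.0
```

Run:
```python
from h import *; show()
from rig import eyes
for n in("side","top"):
    c=eyes.capture(n); np.savez(n+"1.npz",**c); x0,y0,w,h=dict(side=(230,110,180,180),top=(240,90,150,150))[n]
    cv2.imwrite(f"pics/{n}1.png",cv2.resize(c["pixels"][y0:y0+h,x0:x0+w],None,fx=600/h,fy=600/h,interpolation=cv2.INTER_CUBIC))
```

```text
t 4.6 q [-0.315  0.421  0.343  2.497  2.921  0.9   -1.659] 
press fwd/left/z mm [-53.1  -8.1 142.8] force f/l/z [-0.4  0.7 -0.6] w 0.0
tool axes (rows x,y,z) in f/l/z:
 [[ 0.013  1.     0.   ]
 [ 0.389 -0.005  0.921]
 [ 0.921 -0.012 -0.389]]
tip [-42.9  -8.2 138.5]
```

View pics/side1.png

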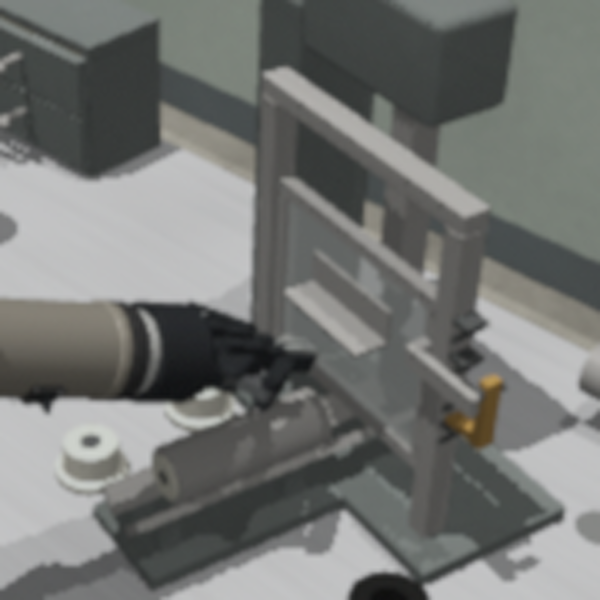

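View pics/top1.png

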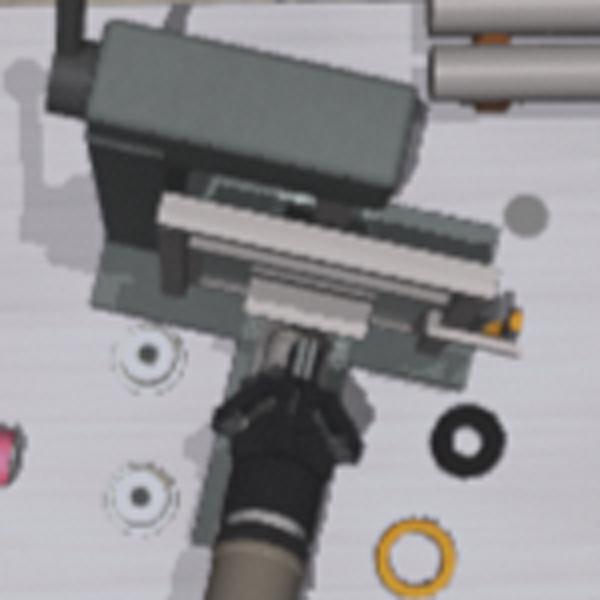

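>>> apply_moves(series=[[[0,0,0],[0.008,0.002,0.012],0],[[0,0,0],[0,0.002,0.011],0],[[0,0,0],[0,0.0045,-0.002],0],[[0,0,0],[0,0,0],0]])

```text
clock: 5.1
eef_pos: [0.6329, -0.0912, 0.1473]
eef_rot: [0.659, 0.51, 0.339, 0.437]
force: [0.9, 0.3, -4.6]
gripper_width: -0.0001
```

```bash
python3 -c "from h import *; show()"
```

```text
t 5.1 q [-0.321  0.432  0.348  2.431  2.905  0.845 -1.647] 
press fwd/left/z mm [-27.5  -1.6 147.3] force f/l/z [ 0.8  0.5 -4.6] w -0.0001
tool axes (rows x,y,z) in f/l/z:
 [[ 0.017  1.     0.   ]
 [ 0.388 -0.007  0.922]
 [ 0.921 -0.016 -0.388]]
tip [-17.3  -1.8 143. ]
```

Contact has just begun at TCP z = 147. Lifting.

>>> apply_moves(series=[[[0,0,0],[0,0.0055,-0.0023],0],[[0,0,0],[0,0.0055,-0.0023],0],[[0,0,0],[0,0.0055,-0.0023],0],[[0,0,0],[0,0,0],0]])

```text
clock: 5.5
eef_pos: [0.6268, -0.0907, 0.1587]
eef_rot: [0.663, 0.514, 0.332, 0.431]
force: [1.6, -0.1, -4.0]
gripper_width: 0.0003
```

```bash
cat > look.py <<'E'
from h import *; show()
import sys
from rig import eyes
i=sys.argv[1]
ims=[]
for n in("side","top"):
    c=eyes.capture(n); np.savez(n+i+".npz",**c); x0,y0,w,h=dict(side=(290,140,110,160),top=(270,110,110,160))[n]
    ims.append(cv2.resize(c["pixels"][y0:y0+h,x0:x0+w],None,fx=3.6,fy=3.6,interpolation=cv2.INTER_CUBIC))
cv2.imwrite(f"pics/l{i}.png",np.hstack(ims))
E
python3 look.py 2
```

```text
t 5.5 q [-0.337  0.371  0.362  2.433  2.891  0.773 -1.609] 
press fwd/left/z mm [-33.6  -2.6 158.7] force f/l/z [ 1.6  0.3 -4. ] w 0.0003
tool axes (rows x,y,z) in f/l/z:
 [[ 0.017  1.    -0.003]
 [ 0.407 -0.004  0.913]
 [ 0.913 -0.017 -0.407]]
tip [-23.5  -2.8 154.3]
```

View pics/l2.png

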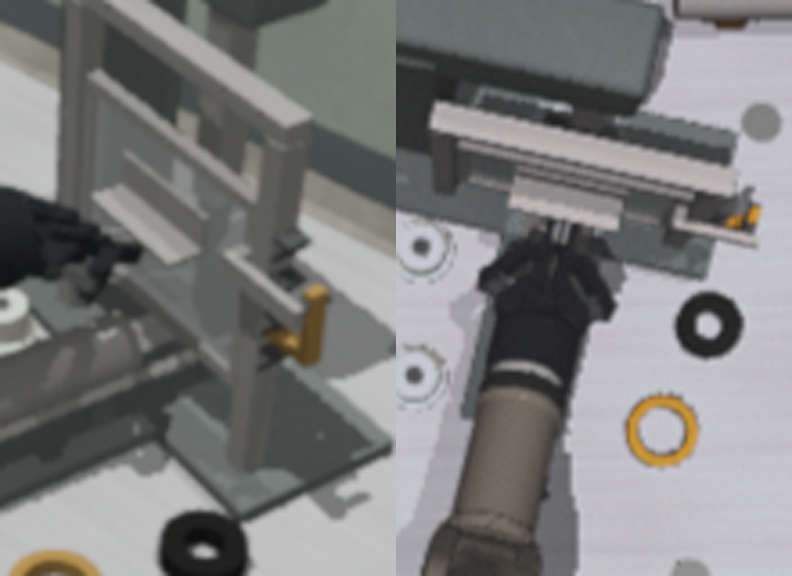

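```bash
cat > pawl.py <<'E'
from h import *
import sys
for i in sys.argv[1:]:
    for n in("side","top"):
        c=load(n+i+".npz"); hsv=cv2.cvtColor(c["pixels"],cv2.COLOR_BGR2HSV); m=cv2.inRange(hsv,(8,120,60),(28,255,255))
        x0,y0,x1,y1=dict(side=(350,205,400,260),top=(345,150,385,180))[n]
        k=np.zeros_like(m);k[y0:y1,x0:x1]=m[y0:y1,x0:x1]; v,u=np.nonzero(k)
        W=cloud(c)[v,u]; print(i,n,len(u),(u.mean().round(2),v.mean().round(2)),"bbox",u.min(),u.max(),v.min(),v.max(),np.median(W,0).round(4))
    c=load("side"+i+".npz"); Z=cloud(c); d=Z[...,:2]-P0; f=d@F;l=d@L;z=Z[...,2]
    mm=(f>-32)&(f<-8)&(abs(l)<45)&(z>.15)&(z<.24); v,u=np.nonzero(mm); print("   ledge z med",np.median(z[mm]).round(4),len(v),"v",v.mean().round(2))
    mm=(f>-20)&(f<10)&(abs(l)<80)&(z>.21)&(z<.30); print("   panel top z p95",np.percentile(z[mm],95).round(4))
E
python3 pawl.py 0 1 2
```

```text
0 side 131 (np.float64(373.42), np.float64(234.5)) bbox 364 379 223 243 [ 0.6199 -0.2554  0.1595]
0 top 26 (np.float64(365.65), np.float64(170.88)) bbox 361 369 168 173 [ 0.6259 -0.2483  0.1936]
   ledge z med nan 0 v nan
   panel top z p95 0.2958
1 side 128 (np.float64(373.37), np.float64(234.47)) bbox 364 379 223 243 [ 0.62   -0.2552  0.1607]
1 top 26 (np.float64(365.65), np.float64(170.88)) bbox 361 369 168 173 [ 0.6259 -0.2489  0.1913]
   ledge z med nan 0 v nan
   panel top z p95 0.2954
2 side 139 (np.float64(374.25), np.float64(231.45)) bbox 365 380 220 240 [ 0.6197 -0.256   0.1705]
2 top 26 (np.float64(366.08), np.float64(170.19)) bbox 361 370 167 172 [ 0.6259 -0.2479  0.2009]
   ledge z med nan 0 v nan
   panel top z p95 0.2957
  return _methods._mean(a, axis=axis, dtype=dtype,
  ret = ret.dtype.type(ret / rcount)
pawl.py:10: RuntimeWarning: Mean of empty slice.
  mm=(f>-32)&(f<-8)&(abs(l)<45)&(z>.15)&(z<.24); v,u=np.nonzero(mm); print("   ledge z med",np.median(z[mm]).round(4),len(v),"v",v.mean().round(2))
```

>>> apply_moves(series=[[[-0.005,0,0],[0,0.007,-0.001],0],[[-0.005,0,0],[0,0.007,-0.001],0],[[-0.005,0,0],[0,0.007,-0.001],0],[[0,0,0],[0,0,0],0]])

```text
clock: 6.0
eef_pos: [0.6268, -0.0908, 0.1715]
eef_rot: [0.662, 0.517, 0.33, 0.431]
force: [-0.8, 0.7, -7.1]
gripper_width: 0.0002
```

```bash
sed -i 's/f=d@F;l=d@L;/f=1000*d@F;l=1000*d@L;/' pawl.py; python3 look.py 3; python3 pawl.py 0 2 3
```

```text
t 6.0 q [-0.349  0.329  0.375  2.426  2.878  0.723 -1.575] 
press fwd/left/z mm [-33.5  -2.7 171.5] force f/l/z [-0.9  0.5 -7.1] w 0.0002
tool axes (rows x,y,z) in f/l/z:
 [[ 0.015  1.    -0.007]
 [ 0.411  0.     0.912]
 [ 0.911 -0.017 -0.411]]
tip [-23.5  -2.9 167. ]
0 side 131 (np.float64(373.42), np.float64(234.5)) bbox 364 379 223 243 [ 0.6199 -0.2554  0.1595]
0 top 26 (np.float64(365.65), np.float64(170.88)) bbox 361 369 168 173 [ 0.6259 -0.2483  0.1936]
   ledge z med 0.1636 197 v 203.96
   panel top z p95 0.2348
2 side 139 (np.float64(374.25), np.float64(231.45)) bbox 365 380 220 240 [ 0.6197 -0.256   0.1705]
2 top 26 (np.float64(366.08), np.float64(170.19)) bbox 361 370 167 172 [ 0.6259 -0.2479  0.2009]
   ledge z med 0.1736 192 v 201.39
   panel top z p95 0.2445
3 side 148 (np.float64(376.2), np.float64(228.43)) bbox 367 380 216 238 [ 0.6197 -0.2584  0.185 ]
3 top 26 (np.float64(366.92), np.float64(169.96)) bbox 363 370 167 172 [ 0.6263 -0.2488  0.1908]
   ledge z med 0.1861 195 v 197.69
   panel top z p95 0.2572
```

>>> apply_moves(series=[[[-0.003,0,0],[0,0.007,-0.001],0],[[-0.003,0,0],[0,0.007,-0.001],0],[[-0.003,0,0],[0,0.007,-0.001],0],[[-0.003,0,0],[0,0.006,-0.001],0],[[0,0,0],[0,0,0],0]])

```text
clock: 6.6
eef_pos: [0.6267, -0.0909, 0.1896]
eef_rot: [0.663, 0.519, 0.327, 0.428]
force: [0.2, 0.7, -9.2]
gripper_width: -0.0
```

```bash
python3 look.py 4; python3 pawl.py  4
```

```text
t 6.6 q [-0.369  0.267  0.394  2.411  2.85   0.645 -1.52 ] 
press fwd/left/z mm [-33.6  -2.8 189.6] force f/l/z [ 0.   0.8 -9.2] w -0.0
tool axes (rows x,y,z) in f/l/z:
 [[ 0.013  1.    -0.01 ]
 [ 0.42   0.004  0.907]
 [ 0.907 -0.016 -0.42 ]]
tip [-23.6  -3.  185. ]
4 side 140 (np.float64(375.54), np.float64(221.91)) bbox 366 381 210 230 [ 0.6204 -0.2557  0.1995]
4 top 27 (np.float64(367.74), np.float64(168.96)) bbox 363 372 166 171 [ 0.6257 -0.2483  0.2331]
   ledge z med 0.2042 189 v 192.01
   panel top z p95 0.2748
```

View pics/l4.png

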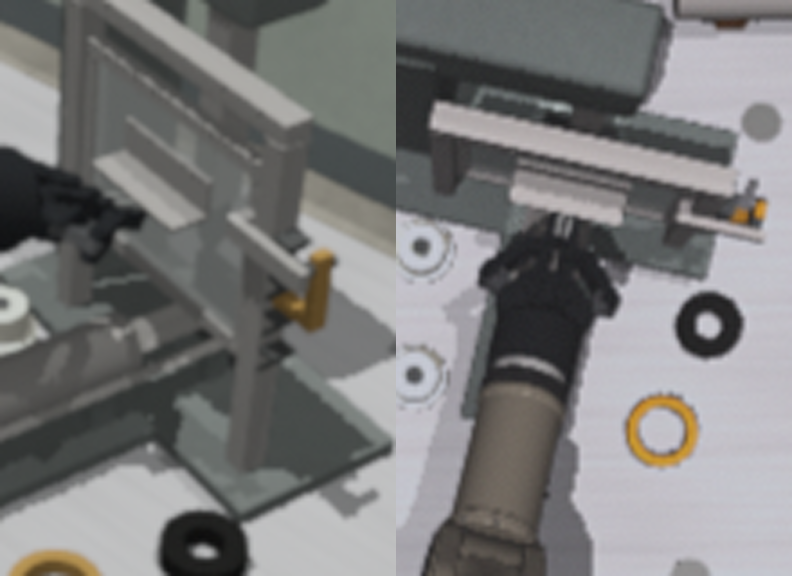

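The guard is up about 40 mm. The pawl tilted out in picture 3 and hangs upright again in picture 4, so it has dropped in. I'll raise 2 mm more for margin, then lower.

>>> apply_moves(series=[[[0,0,0],[0,0.005,-0.001],0],[[0,0,0],[0,0,0],0],[[0,0,0],[0,0,0],0],[[0,0,0],[0,-0.004,0.002],0],[[0,0,0],[0,-0.005,0.002],0],[[0,0,0],[0,-0.005,0.002],0],[[0,0,0],[0,0,0],0]])

```text
clock: 7.4
eef_pos: [0.628, -0.0915, 0.1841]
eef_rot: [0.662, 0.517, 0.33, 0.431]
force: [-8.5, 3.0, -6.7]
gripper_width: 0.0001
```

```bash
python3 look.py 5; python3 pawl.py  5
```

```text
t 7.4 q [-0.358  0.293  0.386  2.416  2.867  0.683 -1.547] 
press fwd/left/z mm [-32.2  -3.1 184.1] force f/l/z [-9.   0.9 -6.7] w 0.0001
tool axes (rows x,y,z) in f/l/z:
 [[ 0.014  1.    -0.008]
 [ 0.411  0.002  0.912]
 [ 0.912 -0.016 -0.411]]
tip [-22.1  -3.2 179.6]
5 side 133 (np.float64(375.05), np.float64(223.26)) bbox 366 381 212 232 [ 0.6201 -0.2555  0.1963]
5 top 26 (np.float64(367.58), np.float64(169.12)) bbox 363 371 166 171 [ 0.6257 -0.248   0.2291]
   ledge z med 0.1991 190 v 193.88
   panel top z p95 0.2699
```

>>> apply_moves(series=[[[0,0,0],[0,-0.006,0.001],0],[[0,0,0],[0,-0.006,0.001],0],[[0,0,0],[0,-0.006,0.001],0],[[0,0,0],[0,-0.004,0.0],0],[[0,0,0],[0,0,0],0]])

```text
clock: 8.0
eef_pos: [0.6321, -0.0931, 0.1787]
eef_rot: [0.655, 0.508, 0.341, 0.442]
force: [-6.2, 2.7, -3.4]
gripper_width: 0.0001
```

```bash
python3 look.py 6; python3 pawl.py  6
```

```text
t 8.0 q [-0.342  0.346  0.372  2.428  2.887  0.778 -1.594] 
press fwd/left/z mm [-27.8  -3.7 178.7] force f/l/z [-6.7  1.2 -3.4] w 0.0001
tool axes (rows x,y,z) in f/l/z:
 [[ 0.018  1.    -0.002]
 [ 0.376 -0.005  0.927]
 [ 0.927 -0.017 -0.376]]
tip [-17.6  -3.9 174.5]
6 side 133 (np.float64(374.92), np.float64(224.25)) bbox 365 381 213 233 [ 0.6198 -0.2559  0.1936]
6 top 25 (np.float64(367.68), np.float64(169.0)) bbox 363 371 166 171 [ 0.6253 -0.2486  0.2232]
   ledge z med 0.1953 191 v 195.37
   panel top z p95 0.2664
```

View pics/l6.png

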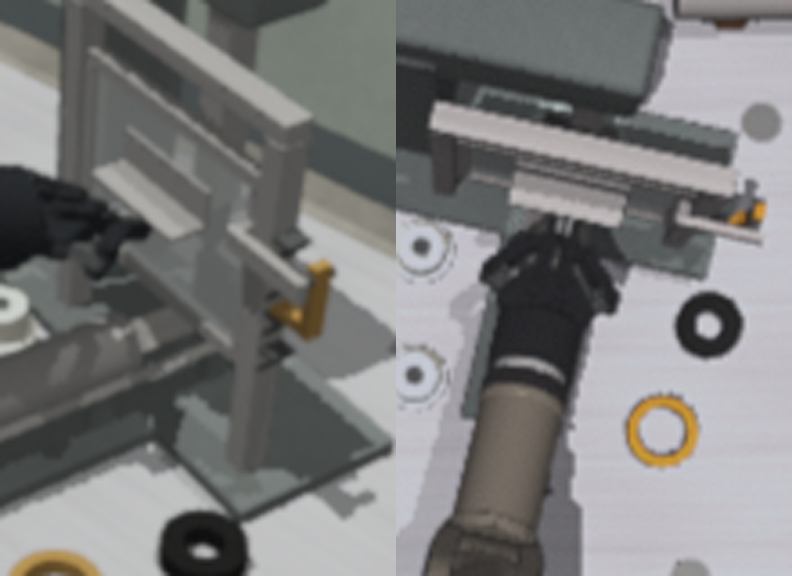

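The guard reads +31.7 mm, hanging in the next notch. Backing the finger down and out.

>>> apply_moves(series=[[[0,0,0],[0,-0.01,-0.003],0],[[0,0,0],[0,-0.01,-0.003],0],[[0,0,0],[0,-0.008,-0.012],0],[[0,0,0],[0,-0.006,-0.02],0],[[0,0,0],[0,0,-0.03],0],[[0,0,0],[0,0,0],0]])

```text
clock: 8.7
eef_pos: [0.5859, -0.0778, 0.1757]
eef_rot: [0.65, 0.5, 0.352, 0.45]
force: [-0.0, -0.2, -0.9]
gripper_width: -0.0001
```

```bash
python3 look.py 7; python3 pawl.py  7
```

```text
t 8.7 q [-0.187  0.316  0.121  2.547  2.782  0.939 -1.513] 
press fwd/left/z mm [-76.3   0.4 175.7] force f/l/z [ 0.  -0.2 -0.9] w -0.0001
tool axes (rows x,y,z) in f/l/z:
 [[ 0.018  1.     0.008]
 [ 0.347 -0.014  0.938]
 [ 0.938 -0.014 -0.347]]
tip [-65.9   0.2 171.9]
7 side 132 (np.float64(374.98), np.float64(224.25)) bbox 365 381 213 233 [ 0.6201 -0.2556  0.1935]
7 top 27 (np.float64(367.63), np.float64(169.04)) bbox 363 371 166 171 [ 0.6267 -0.2486  0.2262]
   ledge z med 0.1955 181 v 194.93
   panel top z p95 0.2663
```

View pics/l7.png

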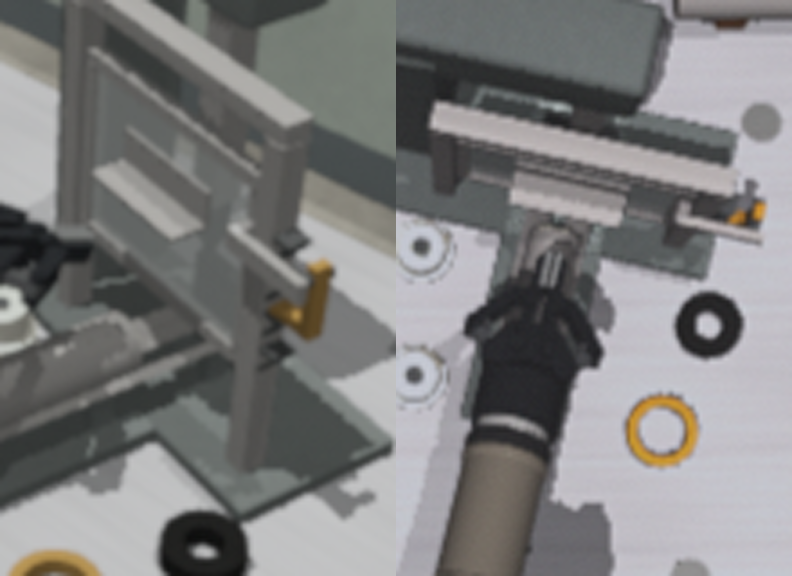

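The guard hangs by itself at +32 mm with the finger clear. Now plan the way back to the steep-tool branch behind the tube.

```bash
cat > p3.py <<'E'
from plan import *
for t in (10,20,25):
  for fw,z in ((-.205,.15),(-.205,.055),(-.1,.055)):
    pos,rot=target(fw,0,z,np.radians(t),0)
    sd=np.array([-.469,.055,.474,2.277,.3,.6,.712]); S=ik(pos,rot,sd); print(t,fw,z,np.linalg.norm(S.fun[:6]).round(4),S.x.round(3))
pos,rot=target(-.16,0,.17,np.radians(30),0)
S=ik(pos,rot,np.array([-.3,.055,.3,2.277,.6,.5,.5])); print(np.linalg.norm(S.fun[:6]),S.x)
plan(S.x,14)
E
python3 p3.py
```

```text
10 -0.205 0.15 0.0 [-0.376  0.078  0.451  2.031 -0.014  0.867  1.418]
10 -0.205 0.055 0.0 [-0.193  0.219  0.276  2.148 -0.063  0.611  1.457]
10 -0.1 0.055 0.0 [-0.037  0.4    0.152  1.88  -0.063  0.693  1.481]
20 -0.205 0.15 0.0 [-0.497 -0.044  0.508  2.191  0.143  0.651  1.253]
20 -0.205 0.055 0.0 [-0.257  0.136  0.302  2.309  0.05   0.358  1.33 ]
20 -0.1 0.055 0.0 [-0.034  0.319  0.119  2.056  0.019  0.423  1.395]
25 -0.205 0.15 0.0 [-0.531 -0.099  0.507  2.27   0.273  0.547  1.118]
25 -0.205 0.055 0.0 [-0.135  0.105  0.152  2.388  0.289  0.23   1.083]
25 -0.1 0.055 0.0 [-0.024  0.29   0.095  2.14   0.122  0.282  1.289]
1.360321407680852e-07 [-0.30005898 -0.05950776  0.30700777  2.22857983  0.25661698  0.46701362
  1.14917501]
1 rot [ 0.012 -0.136 -0.062] shift [-0.0469  0.0096  0.0003] press [-0.071 -0.05   0.181] tz [ 0.85 -0.39 -0.35] [-0.2   0.29  0.15  2.52  2.6   0.9  -1.32]
2 rot [ 0.039 -0.121 -0.051] shift [-0.0424  0.0004 -0.0001] press [-0.077 -0.092  0.187] tz [ 0.79 -0.5  -0.36] [-0.21  0.26  0.16  2.5   2.42  0.87 -1.13]
3 rot [ 0.061 -0.1   -0.041] shift [-0.0361 -0.
[... 1141 characters left out ...]
] tz [ 0.34 -0.49 -0.8 ] [-0.27  0.05  0.26  2.32  0.98  0.6   0.39]
11 rot [ 0.032  0.092 -0.012] shift [ 0.0263 -0.0015 -0.0122] press [-0.191 -0.099  0.139] tz [ 0.36 -0.4  -0.85] [-0.28  0.02  0.27  2.3   0.8   0.57  0.58]
12 rot [ 0.01   0.101 -0.013] shift [ 0.0297  0.0055 -0.0136] press [-0.187 -0.066  0.145] tz [ 0.38 -0.3  -0.87] [-0.28 -0.01  0.28  2.27  0.62  0.53  0.77]
13 rot [-0.013  0.105 -0.014] shift [ 0.0315  0.0129 -0.0148] press [-0.178 -0.033  0.159] tz [ 0.43 -0.21 -0.88] [-0.29 -0.03  0.29  2.25  0.44  0.5   0.96]
14 rot [-0.035  0.103 -0.015] shift [ 0.0317  0.0202 -0.0158] press [-0.166  0.     0.18 ] tz [ 0.49 -0.12 -0.87] [-0.3  -0.06  0.31  2.23  0.26  0.47  1.15]
```

>>> apply_moves(series=[[[0.09,0,0],[0.002,-0.008,-0.008],0],[[0.09,0,0],[0,-0.008,-0.008],0],[[0,0,0],[0,-0.002,-0.008],0],[[0,0,0],[0,0,0],0]])

```text
clock: 9.2
eef_pos: [0.564, -0.0767, 0.1743]
eef_rot: [0.69, 0.524, 0.305, 0.395]
force: [0.1, 0.8, 0.3]
gripper_width: 0.0001
```

```bash
python3 -c "from h import *; show()"; python3 p3.py | tail -14
```

```text
t 9.2 q [-0.235  0.14   0.172  2.503  2.628  0.576 -1.328] 
press fwd/left/z mm [-97.9  -3.7 174.3] force f/l/z [-0.1  0.8  0.3] w 0.0001
tool axes (rows x,y,z) in f/l/z:
 [[ 0.034  0.999  0.007]
 [ 0.501 -0.023  0.865]
 [ 0.865 -0.025 -0.502]]
tip [-88.4  -3.9 168.8]
1 rot [ 0.008 -0.082 -0.02 ] shift [-0.0285  0.0074 -0.0002] press [-0.093 -0.033  0.177] tz [ 0.8  -0.33 -0.51] [-0.24  0.13  0.18  2.48  2.46  0.57 -1.15]
2 rot [ 0.023 -0.073 -0.017] shift [-0.0258  0.0023 -0.0005] press [-0.095 -0.058  0.181] tz [ 0.76 -0.39 -0.52] [-0.24  0.11  0.19  2.46  2.29  0.56 -0.97]
3 rot [ 0.036 -0.061 -0.015] shift [-0.0222 -0.0021 -0.0009] press [-0.101 -0.08   0.183] tz [ 0.72 -0.45 -0.54] [-0.25  0.1   0.2   2.44  2.12  0.55 -0.8 ]
4 rot [ 0.046 -0.048 -0.012] shift [-0.0179 -0.0057 -0.0014] press [-0.109 -0.097  0.182] tz [ 0.67 -0.48 -0.57] [-0.25  0.08  0.21  2.42  1.95  0.54 -0.62]
5 rot [ 0.053 -0.033 -0.011] shift [-0.013  -0.0084 -0.0021] press [-0.118 -0.109  0.179] tz [ 0.62 -0.5  -0.6 ] [-0.26  0.07  0.22  2.41  1.78  0.54 -0.44]
6 rot [ 0.058 -0.017 -0.009] shift [-0.0079 -0
[... 671 characters left out ...]
] tz [ 0.46 -0.39 -0.8 ] [-0.28 -0.    0.27  2.31  0.93  0.5   0.44]
11 rot [ 0.036  0.057 -0.01 ] shift [ 0.0166 -0.0041 -0.0072] press [-0.168 -0.071  0.159] tz [ 0.45 -0.33 -0.83] [-0.29 -0.02  0.28  2.29  0.76  0.49  0.62]
12 rot [ 0.025  0.066 -0.011] shift [ 0.0201 -0.0005 -0.0081] press [-0.17  -0.049  0.162] tz [ 0.45 -0.27 -0.85] [-0.29 -0.03  0.29  2.27  0.6   0.48  0.8 ]
13 rot [ 0.012  0.074 -0.013] shift [ 0.0229  0.0036 -0.0088] press [-0.169 -0.025  0.169] tz [ 0.46 -0.19 -0.86] [-0.3  -0.05  0.3   2.25  0.43  0.47  0.97]
14 rot [-0.002  0.079 -0.015] shift [ 0.0249  0.0081 -0.0095] press [-0.166  0.     0.18 ] tz [ 0.49 -0.12 -0.87] [-0.3  -0.06  0.31  2.23  0.26  0.47  1.15]
```

Good path with wide clearance.

>>> apply_moves(series=[[[0.008,-0.082,-0.02],[-0.0285,0.0074,0],0],[[0.023,-0.073,-0.017],[-0.026,0.002,-0.0005],0],[[0.036,-0.061,-0.015],[-0.022,-0.002,-0.001],0],[[0.046,-0.048,-0.012],[-0.018,-0.006,-0.0014],0],[[0.053,-0.033,-0.011],[-0.013,-0.008,-0.002],0],[[0.058,-0.017,-0.009],[-0.008,-0.01,-0.003],0],[[0.059,-0.001,-0.009],[-0.0026,-0.011,-0.0036],0],[[0,0,0],[0,0,0],0]])

```text
clock: 10.0
eef_pos: [0.4888, -0.1922, 0.1708]
eef_rot: [0.765, 0.505, 0.08, 0.391]
force: [1.5, -0.4, 0.4]
gripper_width: -0.0002
```

```bash
python3 -c "from h import *; show()"; python3 p3.py | tail -14
```

```text
t 10.0 q [-0.349  0.047  0.334  2.365  1.415  0.549 -0.06 ] 
press fwd/left/z mm [-144.  -133.5  170.8] force f/l/z [ 1.5 -0.1  0.4] w -0.0002
tool axes (rows x,y,z) in f/l/z:
 [[ 0.27   0.924 -0.272]
 [ 0.733 -0.014  0.68 ]
 [ 0.624 -0.383 -0.681]]
tip [-137.2 -137.7  163.3]
1 rot [ 0.03   0.01  -0.005] shift [ 0.0023 -0.0058 -0.0022] press [-0.151 -0.13   0.165] tz [ 0.48 -0.52 -0.7 ] [-0.35  0.04  0.33  2.36  1.33  0.54  0.03]
2 rot [ 0.029  0.014 -0.005] shift [ 0.0036 -0.0054 -0.0025] press [-0.156 -0.125  0.163] tz [ 0.47 -0.5  -0.73] [-0.34  0.03  0.33  2.35  1.25  0.54  0.11]
3 rot [ 0.027  0.018 -0.005] shift [ 0.0048 -0.005  -0.0027] press [-0.16 -0.12  0.16] tz [ 0.46 -0.48 -0.75] [-0.34  0.02  0.33  2.34  1.17  0.53  0.2 ]
4 rot [ 0.025  0.021 -0.005] shift [ 0.006  -0.0044 -0.003 ] press [-0.164 -0.113  0.158] tz [ 0.45 -0.46 -0.77] [-0.33  0.02  0.33  2.33  1.08  0.53  0.29]
5 rot [ 0.023  0.024 -0.005] shift [ 0.0071 -0.0037 -0.0032] press [-0.167 -0.105  0.156] tz [ 0.44 -0.43 -0.79] [-0.33  0.01  0.32  2.32  1.    0.52  0.37]
6 rot [ 0.021  0.027 -0.005] shift [ 0.00
[... 676 characters left out ...]
] tz [ 0.44 -0.27 -0.86] [-0.31 -0.03  0.31  2.27  0.59  0.49  0.8 ]
11 rot [ 0.005  0.038 -0.007] shift [ 0.0121  0.002  -0.0044] press [-0.172 -0.039  0.163] tz [ 0.45 -0.23 -0.86] [-0.31 -0.04  0.31  2.26  0.5   0.48  0.89]
12 rot [ 0.002  0.039 -0.007] shift [ 0.0125  0.0032 -0.0046] press [-0.17  -0.027  0.167] tz [ 0.46 -0.19 -0.87] [-0.31 -0.04  0.31  2.25  0.42  0.48  0.98]
13 rot [-0.002  0.04  -0.008] shift [ 0.0129  0.0044 -0.0047] press [-0.168 -0.013  0.173] tz [ 0.47 -0.15 -0.87] [-0.3  -0.05  0.31  2.24  0.34  0.47  1.06]
14 rot [-0.006  0.04  -0.008] shift [ 0.0132  0.0056 -0.0049] press [-0.166  0.     0.18 ] tz [ 0.49 -0.12 -0.87] [-0.3  -0.06  0.31  2.23  0.26  0.47  1.15]
```

>>> apply_moves(series=[[[0.059,0.024,-0.01],[0.006,-0.011,-0.005],0],[[0.052,0.039,-0.01],[0.011,-0.0095,-0.006],0],[[0.044,0.051,-0.01],[0.015,-0.0065,-0.0065],0],[[0.033,0.063,-0.012],[0.019,-0.003,-0.0075],0],[[0.02,0.072,-0.012],[0.022,0.001,-0.0085],0],[[0.007,0.077,-0.014],[0.0245,0.005,-0.009],0],[[-0.008,0.08,-0.016],[0.026,0.01,-0.0095],0],[[0,0,0],[0,0,0],0]])

```text
clock: 10.8
eef_pos: [0.4903, -0.0656, 0.17]
eef_rot: [0.762, 0.599, 0.15, 0.196]
force: [0.5, -0.1, 0.3]
gripper_width: -0.0001
```

```bash
python3 -c "from h import *; show()"
```

```text
t 10.8 q [-0.356 -0.045  0.367  2.23   0.281  0.481  1.13 ] 
press fwd/left/z mm [-172.1  -10.1  170. ] force f/l/z [0.5 0.1 0.3] w -0.0001
tool axes (rows x,y,z) in f/l/z:
 [[ 0.004  1.    -0.007]
 [ 0.878 -0.     0.479]
 [ 0.479 -0.008 -0.878]]
tip [-166.8  -10.2  160.4]
```

>>> apply_moves(series=[[[0.08,0,0],[0.005,-0.016,-0.009],0],[[0.08,0,0],[0.005,-0.018,-0.008],0],[[0.08,0,0],[0,0,0],0],[[0,0,0],[0,0,0],0]])

```text
clock: 11.2
eef_pos: [0.4448, -0.0536, 0.163]
eef_rot: [0.785, 0.609, 0.058, 0.1]
force: [-0.2, -0.9, 0.1]
gripper_width: 0.0001
```

```bash
python3 -c "from h import *; show()"
```

```text
t 11.2 q [-0.37   0.013  0.392  2.1    0.106  0.814  1.278] 
press fwd/left/z mm [-219.2   -9.   163. ] force f/l/z [ 0.1 -0.9  0.1] w 0.0001
tool axes (rows x,y,z) in f/l/z:
 [[ 0.018  0.999 -0.031]
 [ 0.973 -0.011  0.228]
 [ 0.228 -0.034 -0.973]]
tip [-216.7   -9.4  152.3]
```

>>> apply_moves(series=[[[0,0,0],[0.003,-0.002,0.023],0],[[0,0,0],[0.003,-0.002,0.023],0],[[0,0,0],[0.003,-0.002,0.023],0],[[0,0,0],[0,0,0],0]])

```text
clock: 11.6
eef_pos: [0.4493, -0.055, 0.0877]
eef_rot: [0.787, 0.606, 0.049, 0.103]
force: [-1.1, -0.4, 0.3]
gripper_width: -0.0002
```

```bash
python3 -c "from h import *; show()"
```

```text
t 11.6 q [-0.355  0.155  0.396  2.179  0.064  0.614  1.294] 
press fwd/left/z mm [-214.5   -9.3   87.7] force f/l/z [-1.  -0.7  0.3] w -0.0002
tool axes (rows x,y,z) in f/l/z:
 [[ 0.028  0.998 -0.048]
 [ 0.975 -0.017  0.22 ]
 [ 0.219 -0.053 -0.974]]
tip [-212.    -9.9   77. ]
```

>>> apply_moves(series=[[[0,0.05,-0.02],[0.009,0.001,0.006],0],[[0,0,0],[0.001,0.001,0.008],0],[[0,0,0],[0,0,0],0]])

```text
clock: 11.9
eef_pos: [0.4528, -0.0485, 0.0722]
eef_rot: [0.78, 0.616, 0.063, 0.087]
force: [0.4, 0.1, 0.2]
gripper_width: -0.0002
```

```bash
python3 look.py 8; python3 pawl.py 8
python3 - <<'E'
from h import *
for n in("side","top"):
    c=load(n+"8.npz");x0,y0,w,h=dict(side=(230,140,150,150),top=(250,130,120,120))[n]
    cv2.imwrite(f"pics/{n}8w.png",cv2.resize(c["pixels"][y0:y0+h,x0:x0+w],None,fx=600/h,fy=600/h,interpolation=cv2.INTER_CUBIC))
E
```

```text
t 11.9 q [-0.306  0.187  0.373  2.189 -0.037  0.567  1.419] 
press fwd/left/z mm [-212.5   -2.1   72.2] force f/l/z [0.3 0.2 0.2] w -0.0002
tool axes (rows x,y,z) in f/l/z:
 [[ 0.     1.    -0.009]
 [ 0.977  0.002  0.214]
 [ 0.214 -0.009 -0.977]]
tip [-210.2   -2.2   61.5]
8 side 134 (np.float64(374.9), np.float64(224.31)) bbox 365 381 213 233 [ 0.6209 -0.2553  0.1929]
8 top 26 (np.float64(367.65), np.float64(169.04)) bbox 363 371 166 171 [ 0.6257 -0.249   0.2271]
   ledge z med 0.1957 197 v 194.66
   panel top z p95 0.2662
```

View pics/side8w.png

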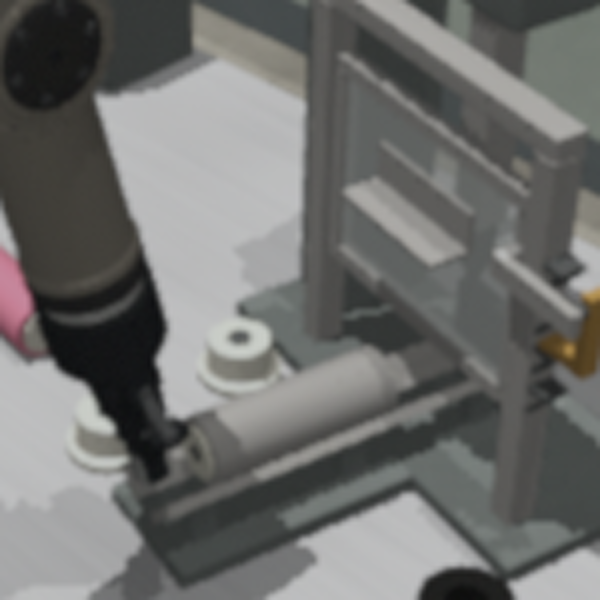

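View pics/top8w.png

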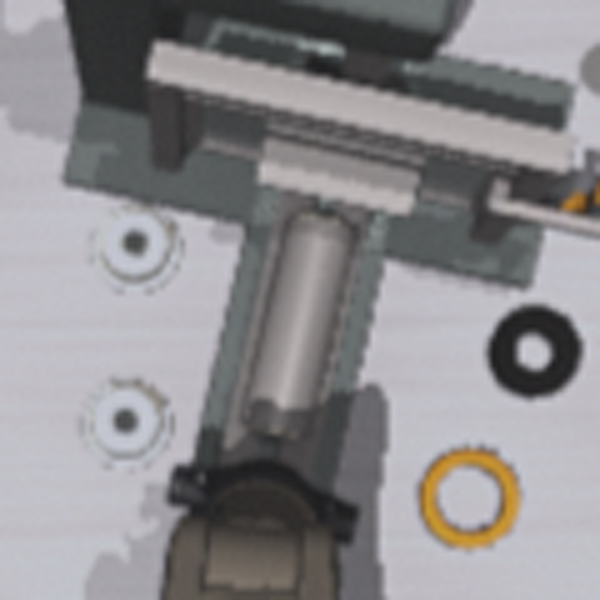

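The finger stands in the V behind the tube's near face; the guard is still at +32 mm. Pushing in stages.

>>> apply_moves(series=[[[0,0,0],[0,0.012,0.003],0],[[0,0,0],[0,0.012,0.003],0],[[0,0,0],[0,0.012,0.003],0],[[0,0,0],[0,0.012,0.003],0],[[0,0,0],[0,0.012,0.003],0],[[0,0,0],[0,0,0],0]])

```text
clock: 12.6
eef_pos: [0.5202, -0.064, 0.0733]
eef_rot: [0.78, 0.616, 0.064, 0.089]
force: [-0.5, 0.2, 0.1]
gripper_width: 0.0001
```

```bash
python3 -c "from h import *; show()"
```

```text
t 12.6 q [-0.24   0.309  0.355  2.025 -0.114  0.611  1.512] 
press fwd/left/z mm [-143.5   -1.5   73.3] force f/l/z [-0.6  0.   0.1] w 0.0001
tool axes (rows x,y,z) in f/l/z:
 [[-0.001  1.    -0.01 ]
 [ 0.976  0.003  0.218]
 [ 0.218 -0.009 -0.976]]
tip [-141.1   -1.6   62.6]
```

>>> apply_moves(series=[[[0,0,0],[0,0.008,0.002],0],[[0,0,0],[0,0.008,0.002],0],[[0,0,0],[0,0.008,0.002],0],[[0,0,0],[0,0,0],0]])

```text
clock: 13.0
eef_pos: [0.5458, -0.0702, 0.0723]
eef_rot: [0.78, 0.616, 0.064, 0.089]
force: [-0.1, 0.5, 0.1]
gripper_width: 0.0
```

```bash
python3 look.py 9; python3 pawl.py 9
```

```text
t 13.0 q [-0.215  0.358  0.347  1.958 -0.136  0.634  1.537] 
press fwd/left/z mm [-117.1   -1.5   72.3] force f/l/z [-0.2  0.5  0.1] w 0.0
tool axes (rows x,y,z) in f/l/z:
 [[-0.001  1.    -0.01 ]
 [ 0.976  0.003  0.216]
 [ 0.216 -0.01  -0.976]]
tip [-114.7   -1.6   61.6]
9 side 133 (np.float64(374.92), np.float64(224.25)) bbox 365 381 213 233 [ 0.6206 -0.2553  0.1931]
9 top 25 (np.float64(367.68), np.float64(169.0)) bbox 363 371 166 171 [ 0.6255 -0.2488  0.2247]
   ledge z med 0.1954 188 v 194.7
   panel top z p95 0.2663
```

View pics/l9.png

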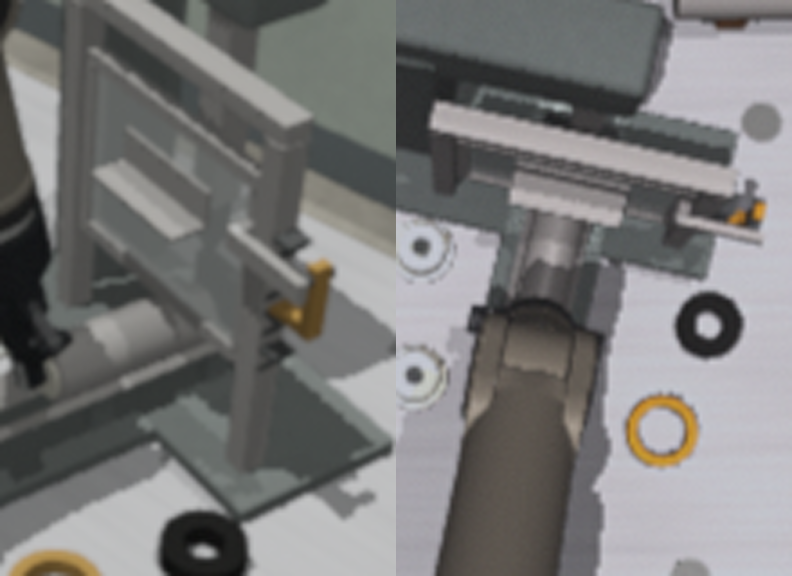

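>>> apply_moves(series=[[[0,0,0],[0,0.005,0.001],0],[[0,0,0],[0,0.005,0.001],0],[[0,0,0],[0,0,0],0]])

```text
clock: 13.4
eef_pos: [0.5538, -0.072, 0.0719]
eef_rot: [0.78, 0.616, 0.062, 0.087]
force: [-1.0, 0.3, -0.1]
gripper_width: 0.0002
```

>>> apply_moves(series=[[[0,0,0],[0,0.003,0.001],0],[[0,0,0],[0,0,0],0]])

```text
clock: 13.6
eef_pos: [0.5569, -0.0727, 0.0715]
eef_rot: [0.78, 0.617, 0.062, 0.087]
force: [-0.4, 0.1, -0.6]
gripper_width: 0.0001
```

```bash
python3 -c "from h import *; show()"
```

```text
t 13.6 q [-0.203  0.381  0.342  1.925 -0.146  0.648  1.548] 
press fwd/left/z mm [-105.6   -1.4   71.5] force f/l/z [-0.4 -0.  -0.6] w 0.0001
tool axes (rows x,y,z) in f/l/z:
 [[-0.001  1.    -0.01 ]
 [ 0.977  0.003  0.212]
 [ 0.212 -0.009 -0.977]]
tip [-103.3   -1.5   60.7]
```

>>> apply_moves(series=[[[0,0,0],[0,0.003,0.001],0],[[0,0,0],[0,0.003,0.001],0]])

```text
clock: 13.8
eef_pos: [0.5625, -0.074, 0.0705]
eef_rot: [0.78, 0.617, 0.062, 0.086]
force: [-0.6, -0.3, 0.8]
gripper_width: 0.0001
```

>>> apply_moves(series=[[[0,0,0],[0,0.003,0.001],0],[[0,0,0],[0,0.003,0.001],0]])

```text
clock: 14.0
eef_pos: [0.5628, -0.0741, 0.0673]
eef_rot: [0.781, 0.617, 0.057, 0.081]
force: [-6.8, 2.1, 3.4]
gripper_width: 0.0001
```

```bash
python3 -c "from h import *; show()"
```

```text
t 14.0 q [-0.191  0.405  0.337  1.897 -0.156  0.669  1.559] 
press fwd/left/z mm [-99.6  -1.4  67.3] force f/l/z [-7.1  0.5  3.4] w 0.0001
tool axes (rows x,y,z) in f/l/z:
 [[-0.002  1.    -0.01 ]
 [ 0.98   0.004  0.197]
 [ 0.197 -0.009 -0.98 ]]
tip [-97.4  -1.5  56.5]
```

The tube stopped where expected (near face about -87 mm) with 7 N building up, so it is against the stop. Backing straight off, then up and away.

>>> apply_moves(series=[[[0,0,0],[0,-0.005,-0.003],0],[[0,0,0],[0,-0.015,-0.005],0],[[0,0,0],[0,-0.02,-0.006],0],[[0,0,0],[0,-0.02,-0.03],0],[[0,0,0],[0,-0.02,-0.04],0],[[0,0,0],[0,-0.03,-0.035],0],[[0,0,0],[0,-0.035,-0.03],0],[[0,0,0],[0,0,0],0]])

```text
clock: 14.8
eef_pos: [0.3964, -0.0327, 0.1905]
eef_rot: [0.78, 0.616, 0.064, 0.086]
force: [1.5, -1.4, -0.0]
gripper_width: 0.0001
```

```bash
python3 look.py 10; python3 pawl.py 10
python3 - <<'E'
from h import *
for n in("side","top"):
    c=load(n+"10.npz");x0,y0,w,h=dict(side=(230,140,150,150),top=(250,130,120,120))[n]
    cv2.imwrite(f"pics/{n}10w.png",cv2.resize(c["pixels"][y0:y0+h,x0:x0+w],None,fx=600/h,fy=600/h,interpolation=cv2.INTER_CUBIC))
E
```

```text
t 14.8 q [-0.401 -0.132  0.353  2.147  0.139  0.917  1.217] 
press fwd/left/z mm [-2.711e+02  1.000e-01  1.905e+02] force f/l/z [ 1.8 -1.  -0. ] w 0.0001
tool axes (rows x,y,z) in f/l/z:
 [[-0.     1.    -0.006]
 [ 0.977  0.002  0.214]
 [ 0.214 -0.006 -0.977]]
tip [-268.7   -0.   179.8]
10 side 132 (np.float64(374.98), np.float64(224.25)) bbox 365 381 213 233 [ 0.6203 -0.2554  0.193 ]
10 top 26 (np.float64(367.65), np.float64(169.0)) bbox 363 371 166 171 [ 0.626  -0.2486  0.2251]
   ledge z med 0.1957 193 v 194.63
   panel top z p95 0.2662
```

View pics/side10w.png

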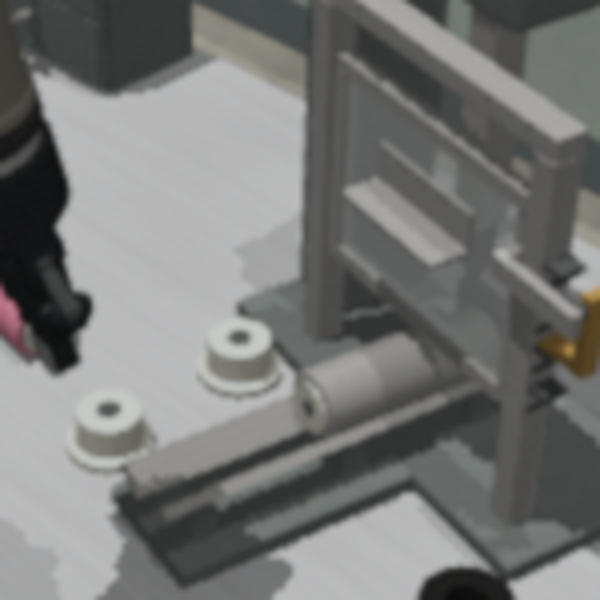

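View pics/top10w.png

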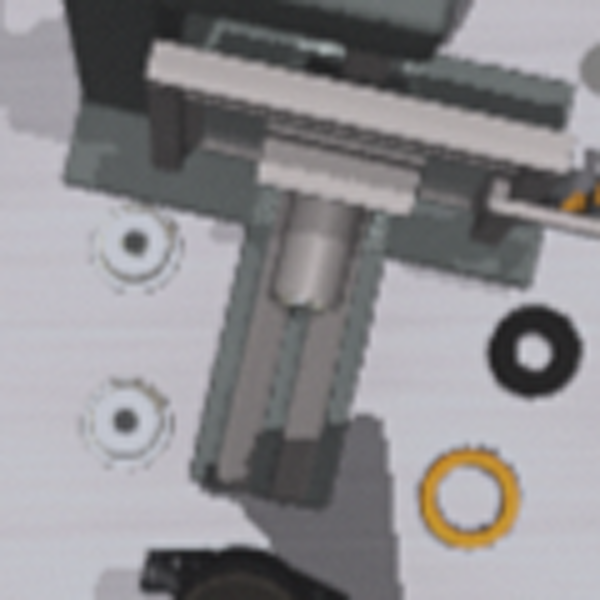

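Run:
```python
from h import *
c=load("top10.npz"); s=load("side10.npz")
rel=lambda P:np.round(np.c_[(P[:,:2]-P0)@F,(P[:,:2]-P0)@L]*1000,1)
print("top tube end",rel(plane(c,np.array([[300,308],[335,308]])/5.+[250,130]-.4,.08)))
print("side face centre",rel(plane(s,np.array([[312,407]])/4.+[230,140]-.4,.065)))
# bystander shift: compare to first picture, away from robot
for n,t in(("side",s),("top",c)):
    a=load(n+"0.npz")["pixels"]; d=np.abs(a.astype(int)-t["pixels"]).max(2)
    for nm,P in dict(a=(.594,.0,.034)).items(): pass
    cv2.imwrite(f"pics/d{n}.png",np.uint8(np.clip(d*2,0,255)))
```

```text
top tube end [[-90.1   2.6]
 [-84.8 -20.4]]
side face centre [[-86.3  -1.6]]
```

View pics/dtop.png

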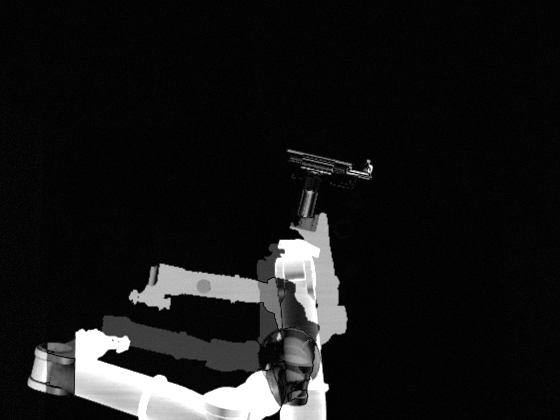

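The difference picture shows change only at the guard and pawl (330,160), the tube (308,205), and the arm with its shadows. The tube's near face is 85-90 mm in front of the panel, as expected when home. Handing in.

>>> apply_moves(series=[[[0,0,0],[0,0,0],0],[[0,0,0],[0,0,0],0]])

```text
clock: 15.1
eef_pos: [0.4001, -0.0342, 0.1879]
eef_rot: [0.781, 0.615, 0.062, 0.087]
force: [-1.1, -0.4, -0.0]
gripper_width: -0.0001
```

```bash
python3 -c "
from rig import ticket
print(ticket.job_done())"
```

```text
the job is handed in; nothing more can be done
None
```

I lifted the guard by its ledge with the closed, forward-tilted fingertips to about 41 mm. I then lowered it until it hung by itself in the next notch. After that I pushed the tube under it until it stopped against the back stop with about 7 N building up, backed off, and handed in at 15.1 s.

Last checks:
- **Guard:** it hangs at about +32 mm with the arm clear, the same reading before and after the push, and the pawl is upright.
- **Tube:** its near face is 85–90 mm in front of the panel, where 90 is home. The two camera views differ by a few mm, which is about what calibration and pixel reading allow. I could not see the contact at the stop directly; the force rise is the evidence for it.
- **Bystanders:** the top-view before/after picture shows only the guard, pawl, tube and robot (with its shadows) changed. I did not view the same comparison from the side camera.
- **Forces:** the highest wrist force read at the end of a move was about 11 N, while lowering the guard.

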